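Retool the collet chucks and scrap the worn cutters

ROBOT

A 6-joint arm with a two-finger parallel gripper is mounted at the origin on the work surface. World frame = base frame: x ahead of the robot, y to its left, z up, the work surface at z = 0. Lengths are in m, angles in rad, forces in N, time in s.
With the tool pointing down it reaches from about 0.425 to 0.95 m from the base axis. Payload 3.5 kg.
Tool frame: the origin (TCP) lies at the very end of the fingers, on their centre line; the grasp point (between the pads) lies 19 mm behind it (grip_depth is the distance from the TCP to the grasp point, in m); x points along the fingers, z is the direction in which the jaws open and shut, and the axes are right-handed (so a half turn about x gives the same grasp; the last joint's range is limited). The gripper opens to 85 mm and grips with 20 to 120 N. Pads are 22 mm wide; open, the fingers measure 114 mm over their backs; the gripper's body (76 mm by 85 mm) begins 54 mm behind the grasp point. The pads swing forward as they close: fully open they stand 13 mm farther back than shut.
Start: joints at [-1.376, 0.286, 1.577, -0, 1.279, -0.15], TCP at [0.228, -0.635, 0.231] pointing down, gripper open.
Joint ranges: [-2.77, 2.77], [-0.9, 2.22], [0.21, 2.48], [-1.53, 4.67], [0.24, 2.81], [-2.84, 2.84]. Speed limits (rad/s): [2.79, 2.79, 3.14, 3.14, 3.14, 3.14].

INTERFACE

Orientations are given as a unit quaternion [x, y, z, w].
In Python, from plant import get_state, read_camera, calibration, sign_off, recognise, grip_depth gives the robot as it stands. The module is installed in compiled form; this text tells all that it offers.
- The arm moves only by the tool servo_tool, never from a script. Its argument "deltas" is a list that holds one entry, the list of rows, each a list of 4 numbers: the shift along the world's x, y, z scaled (see below), then the turn about the world's z scaled (see below). In form: [[[tx, ty, tz, spin], ...]]. A call has exactly 5 rows; each row is the pose to reach, as a shift and turn from the pose commanded when the call began; what a row does not reach only later rows make up. The controller multiplies each number of a shift by 10 cm and each number of a turn by 90 degrees. A row lasts 1/10 s, in which the tool goes at most 50 mm and 8.59 degrees, less where a joint would pass 70% of its speed; a pose out of reach is approached as far as the arm can. A call with a number of a shift or a turn outside -1 to 1 is refused whole. A call with a gripper value outside its range is refused whole. "claw" is the gripper's target within -1 to 1 (fully open at 1, half-way at 0, shut at -1), set as the call begins (left out, the last holds). The fingers move at their own pace and stop on an object; "force" is the grip in N (left out, the last holds). Time passes only in rows, so rows that repeat a pose let the fingers close, or fill a call up. It gives the time, the measured TCP pose, the force and the opening at its end, in the units of the state.
- get_state(): the state, without advancing time (a new reading comes with each control period).
- read_camera(name): name is "scene" or "top"; returns the picture (400x640x3 uint8, blue, green, red); there is no depth.
- calibration(name): a dict with "intrinsics" (3x3 intrinsics, pixels), "dist" ([k1, k2, p1, p2, k3] as OpenCV has them; the pictures are not rectified), "R" (3x3) and "t" (3): a world point X has camera coordinates R X + t. Camera axes: x right, y down, z forward; pixel columns grow to the right and rows downward; lengths in m; the calibration is good to about 2 mm. A picture is of the moment at which its call begins. calibration takes no time and is no camera call.
- sign_off(): hands the job in, once; it reports no verdict.
Trained networks look in the newest picture that a camera, given by its name, has taken for a name from the list of things; names that differ only in an ending like _2 or _b are one class to them, and where a whole thing is asked for, a point or a joint stands for the part that bears it (a point fixed in the world has none). Each returns a list of dicts, best first, with "p" (0 to 1); they miss things now and then, are a little off and sometimes report something else, mostly with a low value. They report only what shows in the picture. A call takes as long as a camera call. They do not tell look-alikes from the thing itself.
- recognise(camera, query): "at" ([x, y, z] in m, in world coordinates, good to about 4 mm: the middle of the surface that is visible of it).
The state is a dict: "time": time; "qpos": joint angles; "dq": joint speeds; "joint_efforts": joint torques, N m; "eef_pos": TCP position; "tcp_rot": TCP orientation; "contact_force": force on the tool from outside, world axes, zero at the start; "wrist_torque": the same for the moment, N m; "opening": opening from 0.0 (shut) to 1.0 (fully open).
Only numpy, scipy, OpenCV 4.12 (cv2) and the standard library are available. Lean on these libraries where they do the work, as an engineer would, in place of code of your own. Each camera call takes 0.05 s, during which the arm holds its last target. There are 200 camera calls.

TASK

Change over the cutters: slide the scrap bin under the pouring edge of the tip tray, lift the tray by its handle so that all the worn cutters tip into the bin, and lower the tray back level. Also, before or after that, fit every new cutter standing in the pocket tray into a collet chuck of its own, any one, shank down to the bottom, and turn that chuck's nut clockwise until it grips the cutter properly. The bin may get knocked aside, so look before you tip; leave the other things on the bench where they are.

Things in the scene. Friction and masses are not known exactly. Their poses are not given: they have to be found in the camera images.
- block: Grey fixed tool-setting block, 80 x 300 x 61 mm tall, standing on the table; origin under its centre, long side along its y. Three collet chucks stand on it in a row, 110 mm apart along its y.
- chuck0 (a point): Mouth of collet chuck 0 (0, 1, 2 along block +y): on its axis, level with the top of its nut, 106 mm above the table, z up. Bore 45 mm deep from here; slack it is 16 mm wide along block x (between jaws), 14.4 mm along block y (between guides), from 8 mm below the mouth; above that the nut's hole is 28 mm. Steel hex nut: 44 mm across flats, 34 mm tall.
- chuck1 (a point): Mouth of collet chuck 1 (0, 1, 2 along block +y): on its axis, level with the top of its nut, 106 mm above the table, z up. Bore 45 mm deep from here; slack it is 16 mm wide along block x (between jaws), 14.4 mm along block y (between guides), from 8 mm below the mouth; above that the nut's hole is 28 mm. Steel hex nut: 44 mm across flats, 34 mm tall.
- chuck2 (a point): Mouth of collet chuck 2 (0, 1, 2 along block +y): on its axis, level with the top of its nut, 106 mm above the table, z up. Bore 45 mm deep from here; slack it is 16 mm wide along block x (between jaws), 14.4 mm along block y (between guides), from 8 mm below the mouth; above that the nut's hole is 28 mm. Steel hex nut: 44 mm across flats, 34 mm tall.
- nut0 (a joint): Turn of chuck 0's hex nut, rad: grows clockwise seen from above, 0 slack, 1.9 stop; stays where left (friction 0.15 N m, more when gripping). At 0 one flat faces the block's +x, so flats face block yaw - value + multiples of 60 degrees. Turning closes the jaws 1.75 mm each per rad: they touch a 12 mm shank near 1.15 and grip it properly from 1.4 on; when closed no shank enters.
- nut1 (a joint): Turn of chuck 1's hex nut, rad: grows clockwise seen from above, 0 slack, 1.9 stop; stays where left (friction 0.15 N m, more when gripping). At 0 one flat faces the block's +x, so flats face block yaw - value + multiples of 60 degrees. Turning closes the jaws 1.75 mm each per rad: they touch a 12 mm shank near 1.15 and grip it properly from 1.4 on; when closed no shank enters.
- nut2 (a joint): Turn of chuck 2's hex nut, rad: grows clockwise seen from above, 0 slack, 1.9 stop; stays where left (friction 0.15 N m, more when gripping). At 0 one flat faces the block's +x, so flats face block yaw - value + multiples of 60 degrees. Turning closes the jaws 1.75 mm each per rad: they touch a 12 mm shank near 1.15 and grip it properly from 1.4 on; when closed no shank enters.
- rack: Wooden pocket tray (fixed), 70 x 190 x 45 mm tall, origin under its centre, with three square pockets 62 mm apart along its y, each 40 mm deep, 13.5 mm wide, in which the new cutters stand upright, shank down.
- cutter_flat: New cutter (may be absent), 0.12 kg: plain steel shank 12 mm diameter and 50 mm long with a chamfered foot, then a dark flat-topped head, 26 mm diameter, 45 mm tall; 95 mm long overall. Origin at the centre of the shank's foot, z along the cutter to its head (head from z = 50 to 95 mm).
- cutter_dome: New cutter (may be absent), 0.12 kg: plain steel shank 12 mm diameter and 50 mm long with a chamfered foot, then a dark round-topped head, 28 mm diameter, 45 mm tall (straight-sided in its lower 32 mm); 95 mm long overall. Origin at the centre of the shank's foot, z along the cutter to its head (head from z = 50 to 95 mm).
- cutter_cone: New cutter (may be absent), 0.12 kg: plain steel shank 12 mm diameter and 50 mm long with a chamfered foot, then a dark pointed (conical-topped) head, 28 mm diameter, 45 mm tall (straight-sided in its lower 32 mm); 95 mm long overall. Origin at the centre of the shank's foot, z along the cutter to its head (head from z = 50 to 95 mm).
- tipstand: Fixed blue-painted steel stand with two steel side arms that carry the tip tray, about 150 mm tall. Origin on the table; its -y side is where the tray pours. The pillar spans y = -10 to 60 mm, the arms (x = +-80 mm, to y = -90 mm) are 100 mm off the table, so the bin goes under them, up to y = -10 mm. To pour, the bin's middle belongs at x = 0, y = -115 mm, square to the stand.
- tray (a joint): Tilt of the aluminium tip tray, rad: 0 level (lower stop), 1.5 nearly upright (stop). It is hinged along its pouring edge (open, no wall), parallel to the stand's x, and falls back when let go. Tray: 148 mm wide, 150 mm from hinge to end wall, walls 32 mm; about 0.6 kg loaded. The worn cutters slide out somewhere between 0.5 and 1.2 rad.
- tray_hinge (a point): Middle of the tray's hinge line, 150 mm above the table, 80 mm to -y of the stand's origin; fixed.
- tray_handle (a point): Middle of the tray's handle, a round steel bar 12 mm thick and 80 mm long, parallel to the hinge, 185 mm from it in the stand's +y and 16 mm above it when level, 30 mm clear of the end wall; it moves with the tray.
- worn0: Worn cutter lying in the tip tray, 62 mm long, 0.06 kg: flat dark head 30 x 26 x 14 mm on +x of its origin, 12 mm shank 32 mm long on -x. Origin under where they join.
- worn1: Worn cutter lying in the tip tray, 62 mm long, 0.06 kg: flat dark head 30 x 26 x 14 mm on +x of its origin, 12 mm shank 32 mm long on -x. Origin under where they join.
- worn2: Worn cutter lying in the tip tray, 62 mm long, 0.06 kg: flat dark head 30 x 26 x 14 mm on +x of its origin, 12 mm shank 32 mm long on -x. Origin under where they join.
- worn3: Worn cutter lying in the tip tray, 62 mm long, 0.06 kg: flat dark head 30 x 26 x 14 mm on +x of its origin, 12 mm shank 32 mm long on -x. Origin under where they join.
- bin: Loose open grey plastic scrap bin, 180 (its x) x 160 (its y) x 75 mm tall, walls 4 mm, 0.3 kg; origin under its centre. It can be pinched by a wall and slid along the table.
- pot: Bystander: small blue pot with a brush, 56 mm across, 60 mm tall without the brush.
- screwdriver: Bystander: screwdriver lying on the table.
- knife: Bystander: closed blue utility knife lying on the table, 130 x 26 x 16 mm.
Mind the look-alikes: they are no part of the job. Leave any orange look-alike of the cutter_dome alone.

How it is judged:
By the outcome, as a careful person would: the job done as asked, in the order asked, and still so for the second after the job is handed in, with the robot touching nothing.
Of cutter_flat, cutter_dome, cutter_cone only 2 to 3 are there at a start; the rules pass over those that are not, and their reading is None.
At some moment in a run one of bin may be knocked a few centimetres aside while the robot is not near it.
It also fails if it takes over 210 s, if anything falls off the work surface, if the arm or the gripper's body presses on something with over 40 N, if the wrist force passes 120 N, or if a joint passes its speed limit or range.

## Working session

There is one attempt and no reset: what is moved stays moved. The work goes in short steps, Python scripts to look and compute and a tool call to move; the robot and the scene stay as the last step left them, time stands still between calls to the robot, and variables do not carry over. Pictures are saved under pics/ and viewed, about 12 in all and at most 16, crops included, and the job is handed in when it is done.

Besides the shell and the picture viewer there is one more tool, called after ">>>" as a command line: name --argument value ..., lists and objects as JSON in quotes. servo_tool: Moves the arm, as the interface text tells. Its arguments: {"type":"object","properties":{"deltas":{"type":"array"},"claw":{"type":"number"},"force":{"type":"number"}},"required":["deltas"]}

```bash
mkdir -p pics; cat > h.py <<'E'
import numpy as np, cv2
from plant import *
def snap(cam,name,crop=None,scale=1):
    im=read_camera(cam)
    if crop: im=im[crop[1]:crop[3],crop[0]:crop[2]]
    if scale!=1: im=cv2.resize(im,None,fx=scale,fy=scale,interpolation=cv2.INTER_CUBIC)
    cv2.imwrite('pics/'+name,im)
def px(cam,X):
    c=calibration(cam);r=cv2.Rodrigues(np.array(c['R'],float))[0]
    return cv2.projectPoints(np.array(X,float).reshape(-1,1,3),r,np.array(c['t'],float),np.array(c['intrinsics'],float),np.array(c['dist'],float))[0].reshape(-1,2)
def ray(cam,uv,z):
    c=calibration(cam);R=np.array(c['R']);t=np.array(c['t'])
    p=cv2.undistortPoints(np.array(uv,float).reshape(-1,1,2),np.array(c['intrinsics'],float),np.array(c['dist'],float)).reshape(-1,2)
    d=np.c_[p,np.ones(len(p))]@R; o=-R.T@t
    z=np.broadcast_to(z,len(p))
    return o+d*((z-o[2])/d[:,2])[:,None]
E
python3 - <<'E'
from h import *
snap('top','top1.png');snap('scene','scene1.png')
for cam in ('top','scene'):
    c=calibration(cam);print(cam,-np.array(c['R']).T@np.array(c['t']))
    for q in ['block','chuck0','chuck1','chuck2','rack','cutter_flat','cutter_dome','cutter_cone','tipstand','tray_handle','bin','pot']:
        print(q,[(np.round(d['at'],3).tolist(),round(d['p'],2),px(cam,d['at']).round().tolist()[0]) for d in recognise(cam,q)])
s=get_state();print(s['time'],s['eef_pos'],s['tcp_rot'],grip_depth if not callable(grip_depth) else grip_depth(),s['opening'])
E
```

```text
top [0.3813666  0.03092348 1.04290467]
block [([0.57, -0.207, 0.06], 0.95, [410.0, 201.0])]
chuck0 [([0.57, -0.207, 0.061], 0.75, [410.0, 201.0]), ([0.44, -0.261, 0.093], 0.41, [435.0, 248.0]), ([0.707, 0.008, 0.062], 0.31, [332.0, 152.0])]
chuck1 [([0.57, -0.207, 0.061], 0.75, [410.0, 201.0]), ([0.44, -0.261, 0.093], 0.41, [435.0, 248.0]), ([0.707, 0.008, 0.062], 0.31, [332.0, 152.0])]
chuck2 [([0.57, -0.207, 0.061], 0.75, [410.0, 201.0]), ([0.44, -0.261, 0.093], 0.41, [435.0, 248.0]), ([0.707, 0.008, 0.062], 0.31, [332.0, 152.0])]
rack [([0.434, -0.198, 0.042], 0.57, [406.0, 251.0])]
cutter_flat []
cutter_dome [([0.438, -0.262, 0.092], 0.7, [436.0, 249.0]), ([0.328, -0.266, 0.086], 0.63, [438.0, 292.0]), ([0.496, 0.276, 0.167], 0.17, [223.0, 219.0])]
cutter_cone [([0.425, -0.139, 0.092], 0.52, [388.0, 253.0])]
tipstand [([0.543, 0.295, 0.157], 0.72, [218.0, 201.0])]
tray_handle [([0.549, 0.298, 0.156], 0.75, [217.0, 199.0])]
bin [([0.392, 0.059, 0.003], 0.86, [312.0, 265.0])]
pot [([0.711, 0.006, 0.062], 0.75, [333.0, 151.0]), ([0.44, -0.262, 0.094], 0.71, [436.0, 248.0])]
scene [0
[... 406 characters left out ...]
48, 0.295, 0.158], 0.57, [380.0, 283.0])]
cutter_flat [([0.384, 0.045, 0.012], 0.54, [371.0, 195.0]), ([0.593, -0.187, 0.057], 0.25, [255.0, 156.0])]
cutter_dome [([0.328, -0.266, 0.067], 0.62, [326.0, 95.0]), ([0.445, -0.257, 0.088], 0.52, [291.0, 108.0]), ([0.559, 0.323, 0.151], 0.37, [383.0, 299.0])]
cutter_cone [([0.427, -0.14, 0.086], 0.49, [319.0, 135.0])]
tipstand [([0.556, 0.321, 0.15], 0.87, [383.0, 297.0])]
tray_handle [([0.547, 0.298, 0.152], 0.6, [381.0, 285.0])]
bin [([0.382, 0.045, 0.011], 0.67, [371.0, 195.0])]
pot [([0.72, 0.016, 0.061], 0.89, [246.0, 238.0])]
1.3 [ 0.22814484 -0.63525976  0.2313011 ] [ 0.40684487  0.57835386 -0.40682949  0.57833712] 0.0187 1.0028793216165408
```

View pics/top1.png

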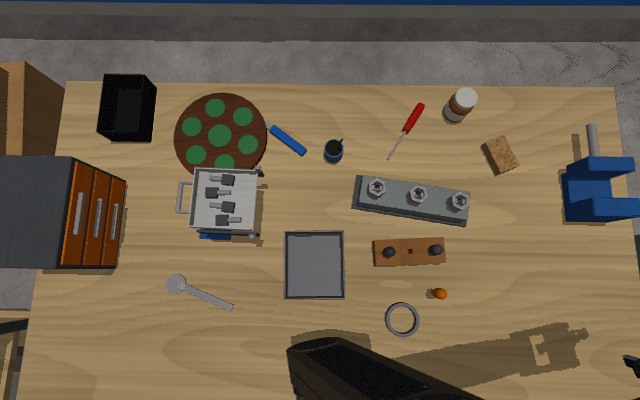

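View pics/scene1.png

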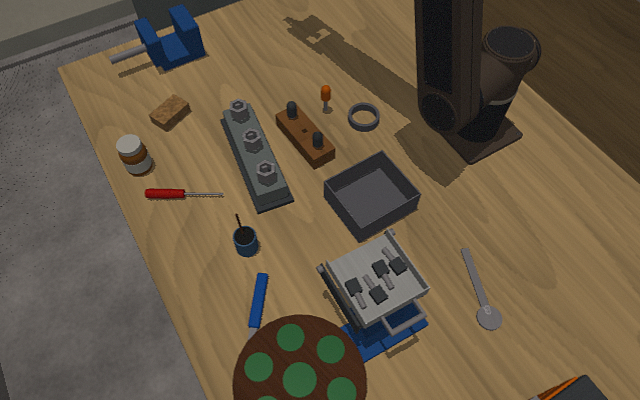

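Both views show the rack with two dark cutters at top-view pixels (388,253) and (436,249). The middle pocket, at (410,251), is empty. The third thing that could be taken for a cutter is the orange dome at (440,293), which is the decoy. The bin is at (314,265), and the tray pours to the right at about (258,200) with its handle at (183,197). Next I'll crop closer.

```bash
python3 - <<'E'
from h import *
snap('top','c1.png',(345,170,480,305),4)
snap('top','c2.png',(170,155,355,305),4)
E
```

```text
(no output)
```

View pics/c1.png

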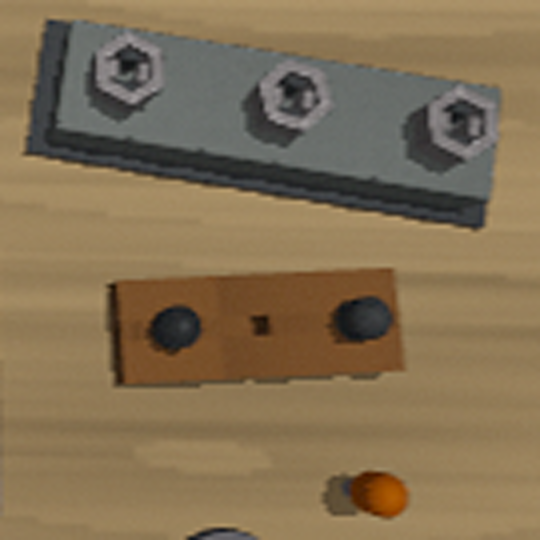

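View pics/c2.png

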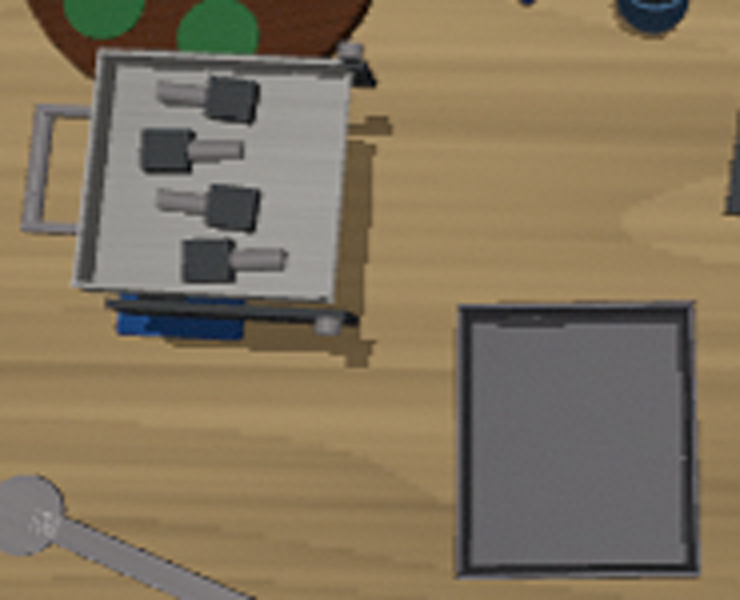

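```bash
cat >> h.py <<'E'
def cr(pts,off,s=4): return (np.array(pts,float)+.5)/s-.5+np.array(off)
def fit(model,obs):
    m=np.array(model,float);o=np.array(obs)[:,:2];mc=m.mean(0);oc=o.mean(0)
    H=(m-mc).T@(o-oc);a=np.arctan2(H[0,1]-H[1,0],H[0,0]+H[1,1])
    R=np.array([[np.cos(a),-np.sin(a)],[np.sin(a),np.cos(a)]]);t=oc-R@mc
    return t,a,np.linalg.norm((m@R.T+t)-o,axis=1)
E
python3 - <<'E'
from h import *
o1=(345,170);o2=(170,155)
n=ray('top',cr([(127,68),(295,95),(462,122)],o1),.106);print('nuts',n.round(4).tolist(),np.linalg.norm(np.diff(n,axis=0),axis=1))
print('block',fit([(.04,.15),(.04,-.15),(-.04,-.15),(-.04,.15)],ray('top',cr([(73,20),(500,88),(490,202),(52,130)],o1),.061)))
print('nutfit',fit([(0,.11),(0,0),(0,-.11)],n))
print('rack',fit([(.035,.095),(.035,-.095),(-.035,-.095),(-.035,.095)],ray('top',cr([(115,284),(393,268),(405,370),(120,385)],o1),.045)))
# cutters top: rack z .005+0.095
print('cut',ray('top',cr([(175,326),(362,318)],o1),.09))
print('pocket',ray('top',cr([(262,325)],o1),.045))
print('bin',fit([(.09,.08),(.09,-.08),(-.09,-.08),(-.09,.08)],ray('top',cr([(459,304),(695,302),(698,575),(457,577)],o2),.075)))
# tray: floor/hinge edge z .15; handle z .166
print('hinge',ray('top',cr([(350,50),(328,325)],o2),.15))
print('handle',ray('top',cr([(40,108),(27,230)],o2),.166))
im=read_camera('top');W=[]
for p in cr([(127,68),(295,95),(462,122)],o1):
    x,y=np.round(p).astype(int);W.append(cv2.resize(im[y-13:y+13,x-13:x+13],(260,260),interpolation=cv2.INTER_CUBIC))
im=read_camera('scene');V=[]
for p in px('scene',n):
    x,y=np.round(p).astype(int);V.append(cv2.resize(im[y-13:y+13,x-13:x+13],(260,260),interpolation=cv2.INTER_CUBIC))
cv2.imwrite('pics/nuts.png',np.vstack([np.hstack(W),np.hstack(V)]))
E
```

```text
nuts [[0.5979, -0.1086, 0.106], [0.5814, -0.2187, 0.106], [0.5651, -0.3269, 0.106]] [0.11133889 0.10938229]
block (array([ 0.58071309, -0.2181543 ]), np.float64(-0.14982532064990423), array([0.00228407, 0.00127288, 0.00046078, 0.00055561]))
nutfit (array([ 0.58147288, -0.21805867]), np.float64(-0.14890591381073526), array([6.86974675e-04, 6.53475449e-04, 4.00624122e-05]))
rack (array([ 0.43280247, -0.20493393]), np.float64(0.07218105525314009), array([0.00108334, 0.00087838, 0.00112649, 0.00206507]))
cut [[ 0.42970681 -0.14042478  0.09      ]
 [ 0.4372341  -0.26173749  0.09      ]]
pocket [[ 0.43381287 -0.20762482  0.045     ]]
bin (array([0.39322626, 0.05336403]), np.float64(0.02503826090598151), array([0.00169483, 0.00129746, 0.00254044, 0.00190341]))
hinge [[0.63399324 0.20230657 0.15      ]
 [0.45773384 0.20723789 0.15      ]]
handle [[0.58883724 0.39181846 0.166     ]
 [0.5115349  0.39304076 0.166     ]]
```

View pics/nuts.png

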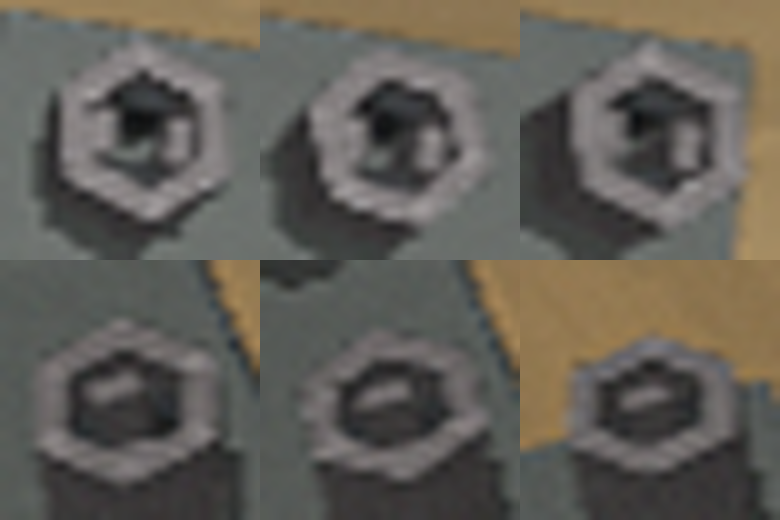

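The three nuts appear turned by different amounts, the middle one differently from the outer two. I'll fit the hex angles numerically and work out the tool yaw.

```bash
cat > nf.py <<'E'
from h import *
from scipy.optimize import minimize
def hexpts(c,a,af=.022):
    k=np.arange(6)*np.pi/3+np.pi/6+a;r=af/np.cos(np.pi/6)
    return np.c_[c[0]+r*np.cos(k),c[1]+r*np.sin(k),np.full(6,.106)]
def score(im,cam,c,a,S=8):
    o=px(cam,[[c[0],c[1],.106]])[0]-20; o=np.round(o)
    def mask(af):
        m=np.zeros((40*S,40*S),np.uint8)
        cv2.fillPoly(m,[np.round((px(cam,hexpts(c,a,af))-o+.5)*S).astype(np.int32)],1);return cv2.resize(m.astype(np.float32),(40,40),interpolation=cv2.INTER_AREA)
    k=np.arange(36)*np.pi/18;h=np.zeros((40*S,40*S),np.uint8)
    q=np.c_[c[0]+.014*np.cos(k),c[1]+.014*np.sin(k),np.full(36,.106)]
    cv2.fillPoly(h,[np.round((px(cam,q)-o+.5)*S).astype(np.int32)],1)
    h=cv2.resize(h.astype(np.float32),(40,40),interpolation=cv2.INTER_AREA)
    p=im[int(o[1]):int(o[1])+40,int(o[0]):int(o[0])+40].astype(np.float32)
    p=p[:,:,2]-.0*p[:,:,0]
    i=np.clip(mask(.022)-h,0,1);e=np.clip(mask(.027)-mask(.022),0,1)
    return (p*i).sum()/i.sum()-(p*e).sum()/e.sum()
def nuts(N,ims=None):
    for j,n in enumerate(N):
      for cam in ('top','scene'):
        im=read_camera(cam) if ims is None else ims[cam]
        best=max((score(im,cam,(n[0]+dx,n[1]+dy),a),a,dx,dy) for a in np.radians(np.arange(-30,30,3)) for dx in np.arange(-.004,.0041,.002) for dy in np.arange(-.004,.0041,.002))
        sc=best;v=[(-.149-best[1])%(np.pi/3)]
        al=[round(max(score(im,cam,(n[0]+best[2],n[1]+best[3]),a) for _ in [0]),1) for a in np.radians(np.arange(-30,30,6))]
        print(j,cam,np.round(best,3).tolist(),'v mod 1.047',round(v[0],3),al)
E
python3 - <<'E'
from nf import *
from scipy.spatial.transform import Rotation as Ro
ims={c:read_camera(c) for c in('top','scene')}
nuts([(.5979,-.1086),(.5814,-.2187),(.5651,-.3269)],ims)
s=get_state();print(Ro.from_quat(s['tcp_rot']).as_matrix().round(3))
E
```

```text
0 top [36.336, -0.471, 0.0, -0.002] v mod 1.047 0.322 [np.float32(36.1), np.float32(35.7), np.float32(34.2), np.float32(31.8), np.float32(29.7), np.float32(28.6), np.float32(28.9), np.float32(30.0), np.float32(32.3), np.float32(34.4)]Traceback (most recent call last):
  File "<stdin>", line 4, in <module>
  File "nf.py", line 23, in nuts
    best=max((score(im,cam,(n[0]+dx,n[1]+dy),a),a,dx,dy) for a in np.radians(np.arange(-30,30,3)) for dx in np.arange(-.004,.0041,.002) for dy in np.arange(-.004,.0041,.002))
  File "nf.py", line 23, in <genexpr>
    best=max((score(im,cam,(n[0]+dx,n[1]+dy),a),a,dx,dy) for a in np.radians(np.arange(-30,30,3)) for dx in np.arange(-.004,.0041,.002) for dy in np.arange(-.004,.0041,.002))
              ~~~~~^^^^^^^^^^^^^^^^^^^^^^^^^^^^
  File "nf.py", line 13, in score
    cv2.fillPoly(h,[np.round((px(cam,q)-o+.5)*S).astype(np.int32)],1)
                              ~~^^^^^^^
  File "h.py", line 9, in px
    c=calibration(cam);r=cv2.Rodrigues(np.array(c['R'],float))[0]
ValueError: time passes only in moves, steps and waits
```

```bash
sed -i 's/^def snap/_cal={}\n_c0=calibration\ndef calibration(n):\n    if n not in _cal: _cal[n]=_c0(n)\n    return _cal[n]\ndef snap/' h.py
python3 - <<'E'
from nf import *
from scipy.spatial.transform import Rotation as Ro
ims={c:read_camera(c) for c in('top','scene')}
s=get_state();print(Ro.from_quat(s['tcp_rot']).as_matrix().round(3),s['time'])
nuts([(.5979,-.1086),(.5814,-.2187),(.5651,-.3269)],ims)
E
```

```text
[[ 0.     0.941  0.338]
 [-0.     0.338 -0.941]
 [-1.    -0.     0.   ]] 1.7
0 top [36.179, -0.471, 0.0, -0.002] v mod 1.047 0.322 [np.float32(36.0), np.float32(35.5), np.float32(34.2), np.float32(32.0), np.float32(29.9), np.float32(28.7), np.float32(29.0), np.float32(30.0), np.float32(32.3), np.float32(34.3)]
0 scene [27.573, -0.524, 0.002, 0.0] v mod 1.047 0.375 [np.float32(27.6), np.float32(27.0), np.float32(25.8), np.float32(24.0), np.float32(22.6), np.float32(21.9), np.float32(22.2), np.float32(23.4), np.float32(24.8), np.float32(26.6)]
1 top [33.774, -0.262, 0.0, 0.0] v mod 1.047 0.113 [np.float32(29.8), np.float32(31.8), np.float32(33.2), np.float32(33.1), np.float32(31.8), np.float32(31.1), np.float32(29.8), np.float32(29.0), np.float32(28.4), np.float32(28.7)]
1 scene [26.207, -0.314, 0.002, 0.002] v mod 1.047 0.165 [np.float32(23.4), np.float32(24.7), np.float32(26.2), np.float32(25.4), np.float32(24.1), np.float32(22.8), np.float32(21.8), np.float32(21.3), np.float32(21.1), np.float32(22.1)]
2 top [23.96, -0.367, 0.0, 0.0] v mod 1.047 0.218 [np.float32(22.5), np.float32(23.2), np.float32(23.7), np.float32(23.8), np.float32(23.1), np.float32(21.2), np.float32(20.7), np.float32(19.1), np.float32(18.9), np.float32(20.3)]
2 scene [1.789, 0.052, 0.004, 0.002] v mod 1.047 0.846 [np.float32(-0.1), np.float32(-1.4), np.float32(-0.6), np.float32(-0.5), np.float32(-1.0), np.float32(0.3), np.float32(-0.6), np.float32(-0.8), np.float32(-0.3), np.float32(-1.3)]
```

>>> servo_tool --deltas '[[[0.0,0.2,0,-0.05],[0.1,0.4,0,-0.1],[0.2,0.6,0,-0.15],[0.25,0.8,0,-0.204],[0.324,0.9,0,-0.204]]]' --claw 1 --force 60

```text
time: 2.2
eef_pos: [0.2609, -0.544, 0.2314]
tcp_rot: [0.494, 0.506, -0.494, 0.506]
contact_force: [0.6, -0.7, 0.7]
opening: 0.998
```

>>> servo_tool --deltas '[[[0.06,0.2,0,0],[0.12,0.4,0,0],[0.18,0.6,0,0],[0.25,0.8,0,0],[0.324,1.0,0,0]]]'

```text
time: 2.7
eef_pos: [0.2934, -0.4447, 0.2315]
tcp_rot: [0.493, 0.506, -0.494, 0.507]
contact_force: [-0.3, -0.1, 0.6]
opening: 1.0
```

>>> servo_tool --deltas '[[[0.06,0.2,0,0],[0.12,0.4,0,0],[0.18,0.6,0,0],[0.25,0.8,0,0],[0.324,1.0,0,0]]]'

```text
time: 3.2
eef_pos: [0.3258, -0.3441, 0.2315]
tcp_rot: [0.494, 0.506, -0.494, 0.506]
contact_force: [-0.4, -0.7, 0.3]
opening: 0.994
```

>>> servo_tool --deltas '[[[0.06,0.2,0,0],[0.12,0.4,0,0],[0.18,0.6,0,0],[0.25,0.8,0,0],[0.324,1.0,0,0]]]'

```text
time: 3.7
eef_pos: [0.3581, -0.244, 0.2315]
tcp_rot: [0.494, 0.506, -0.494, 0.506]
contact_force: [0.2, 0.4, 0.5]
opening: 0.998
```

>>> servo_tool --deltas '[[[0.1,0.2,0,0],[0.2,0.4,0,0],[0.3,0.6,0,0],[0.4,0.8,0,0],[0.5,1.0,0,0]]]'

```text
time: 4.2
eef_pos: [0.4082, -0.1439, 0.2315]
tcp_rot: [0.494, 0.506, -0.494, 0.507]
contact_force: [-0.4, -0.6, -0.4]
opening: 0.999
```

>>> servo_tool --deltas '[[[0.1,0.24,0,0],[0.2,0.48,0,0],[0.3,0.72,0,0],[0.4,0.96,0,0],[0.47,1.0,0,0]]]'

```text
time: 4.7
eef_pos: [0.455, -0.043, 0.2315]
tcp_rot: [0.493, 0.507, -0.493, 0.507]
contact_force: [0.0, -0.5, 0.7]
opening: 1.003
```

>>> servo_tool --deltas '[[[0,0.1,-0.2,0],[0,0.205,-0.4,0],[0,0.205,-0.6,0],[0,0.205,-0.8,0],[0,0.205,-0.9,0]]]'

```text
time: 5.2
eef_pos: [0.4538, -0.0247, 0.1395]
tcp_rot: [0.493, 0.507, -0.494, 0.505]
contact_force: [-0.4, -0.0, -0.4]
opening: 1.005
```

```bash
python3 - <<'E'
from h import *
snap('top','b1.png',(170,155,355,305),4)
E
```

```text
(no output)
```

View pics/b1.png

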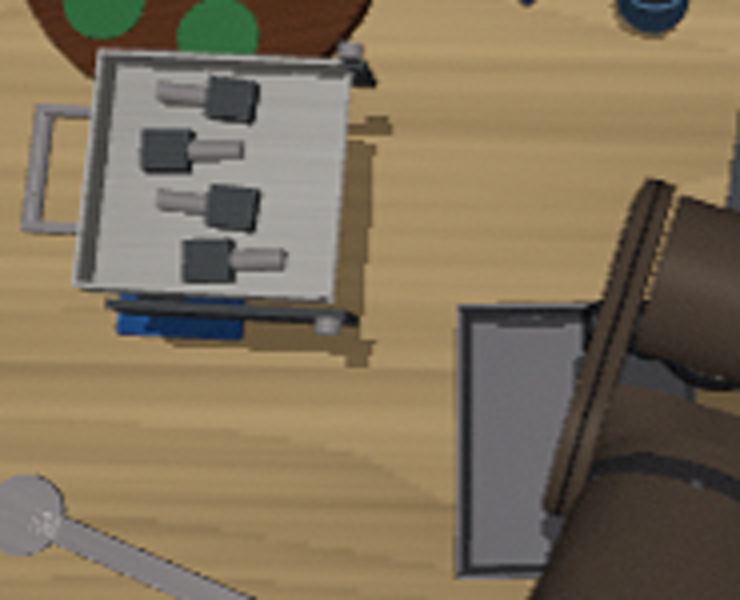

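The bin hasn't moved: its left rim is still at x=459 and its lower-left corner at (457,577). The tray still holds all four worn cutters. Next I'll pinch the bin wall and slide it.

>>> servo_tool --deltas '[[[0,0.01,-0.25,0],[0,0.01,-0.5,0],[0,0.01,-0.75,0],[0,0.01,-1.0,0],[0,0.01,-1.0,0]]]'

```text
time: 5.75
eef_pos: [0.4526, -0.0234, 0.039]
tcp_rot: [0.493, 0.508, -0.495, 0.504]
contact_force: [-0.8, 0.0, -0.2]
opening: 0.999
```

>>> servo_tool --deltas '[[[0,0,0,0],[0,0,0,0],[0,0,0,0],[0,0,0,0],[0,0,0,0]]]' --claw -1 --force 60

```text
time: 6.25
eef_pos: [0.4552, -0.0238, 0.0421]
tcp_rot: [0.494, 0.506, -0.494, 0.507]
contact_force: [-0.2, 0.5, -0.4]
opening: 0.144
```

>>> servo_tool --deltas '[[[0,0,0,0],[0,0,0,0],[0,0,0,0],[0,0,0,0],[0,0,0,0]]]'

```text
time: 6.75
eef_pos: [0.4552, -0.0238, 0.0419]
tcp_rot: [0.494, 0.506, -0.494, 0.506]
contact_force: [-0.9, 0.2, 5.6]
opening: 0.035
```

>>> servo_tool --deltas '[[[0.1,0.08,0,-0.002],[0.2,0.15,0,-0.004],[0.3,0.23,0,-0.006],[0.4,0.31,0,-0.008],[0.5,0.385,0,-0.01]]]'

```text
time: 7.25
eef_pos: [0.505, 0.0144, 0.0419]
tcp_rot: [0.497, 0.502, -0.498, 0.503]
contact_force: [-4.3, -2.5, 8.7]
opening: 0.037
```

>>> servo_tool --deltas '[[[0.1,0.08,0,-0.002],[0.2,0.15,0,-0.004],[0.3,0.23,0,-0.006],[0.4,0.31,0,-0.008],[0.5,0.385,0,-0.01]]]'

```text
time: 7.75
eef_pos: [0.555, 0.0529, 0.0419]
tcp_rot: [-0.501, -0.499, 0.502, -0.499]
contact_force: [-3.3, -1.6, 7.8]
opening: 0.037
```

>>> servo_tool --deltas '[[[0.1,0.08,0,-0.002],[0.2,0.15,0,-0.004],[0.3,0.23,0,-0.006],[0.4,0.3,0,-0.008],[0.48,0.37,0,-0.01]]]'

```text
time: 8.25
eef_pos: [0.6032, 0.0899, 0.042]
tcp_rot: [-0.505, -0.494, 0.506, -0.495]
contact_force: [-3.7, -2.7, 6.9]
opening: 0.037
```

```bash
python3 - <<'E'
from h import *
snap('scene','s2.png',(180,120,500,400),2)
E
```

```text
(no output)
```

View pics/s2.png

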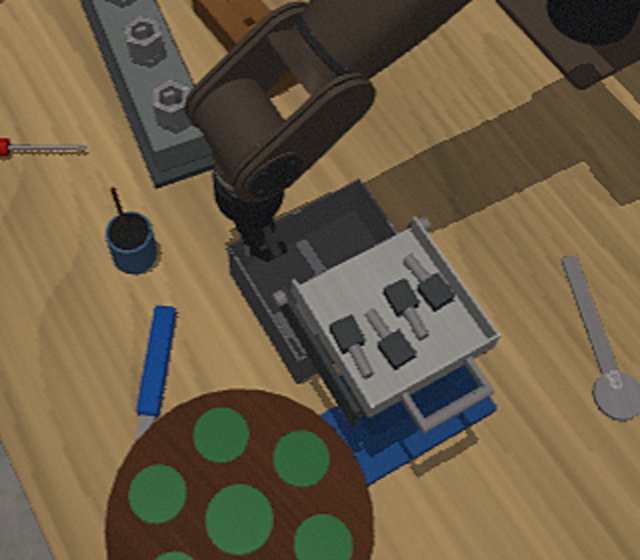

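The bin went with the fingers and now sits under the pouring edge. I'll release, lift clear and travel over the tray towards the handle.

>>> servo_tool --deltas '[[[0,0,0,0],[0,0,0,0],[0,0,0,0],[0,0,0,0],[0,0,0,0]]]' --claw 0

```text
time: 8.8
eef_pos: [0.6025, 0.0901, 0.0411]
tcp_rot: [-0.506, -0.494, 0.506, -0.494]
contact_force: [0.2, 0.4, -0.0]
opening: 0.504
```

>>> servo_tool --deltas '[[[0,0,0.2,0],[0,0,0.4,0],[0,0,0.6,0],[0,0,0.8,0],[0,0,1.0,0]]]'

```text
time: 9.3
eef_pos: [0.6026, 0.0901, 0.1421]
tcp_rot: [-0.506, -0.494, 0.506, -0.494]
contact_force: [0.3, -0.1, -0.1]
opening: 0.505
```

>>> servo_tool --deltas '[[[0,0,0.2,0],[0,0,0.4,0],[0,0,0.6,0],[0,0,0.8,0],[0,0,1.0,0]]]'

```text
time: 9.8
eef_pos: [0.6025, 0.0902, 0.2421]
tcp_rot: [-0.506, -0.494, 0.506, -0.494]
contact_force: [-0.1, -0.6, -0.5]
opening: 0.503
```

>>> servo_tool --deltas '[[[0,0.1,0.2,0],[0,0.3,0.4,0],[0,0.5,0.5,0],[0,0.7,0.5,0],[-0.1,0.9,0.5,0]]]'

```text
time: 10.3
eef_pos: [0.5933, 0.1808, 0.2919]
tcp_rot: [0.506, 0.494, -0.505, 0.494]
contact_force: [0.2, -0.5, -0.6]
opening: 0.499
```

>>> servo_tool --deltas '[[[0,0.2,0,0],[-0.1,0.4,0,0],[-0.2,0.6,0,0],[-0.3,0.8,0,0],[-0.4,1.0,0,0]]]'

```text
time: 10.8
eef_pos: [0.5522, 0.2809, 0.2911]
tcp_rot: [-0.506, -0.494, 0.506, -0.494]
contact_force: [0.2, -0.7, 0.4]
opening: 0.5
```

>>> servo_tool --deltas '[[[0,0.2,0,0],[0,0.4,0,0],[0,0.6,0,0],[0,0.8,0,0],[-0.03,1.0,0,0]]]'

```text
time: 11.3
eef_pos: [0.5499, 0.3815, 0.2911]
tcp_rot: [-0.506, -0.494, 0.506, -0.494]
contact_force: [0.4, -0.0, -0.8]
opening: 0.5
```

```bash
python3 - <<'E'
from h import *
snap('top','b2.png',(150,150,310,300),4)
print(recognise('top','bin'),recognise('top','tray_handle'))
E
```

```text
[{'at': [0.5517, 0.1657, 0.0052], 'p': 0.91}] [{'at': [0.5475, 0.2952, 0.1544], 'p': 0.82}]
```

View pics/b2.png

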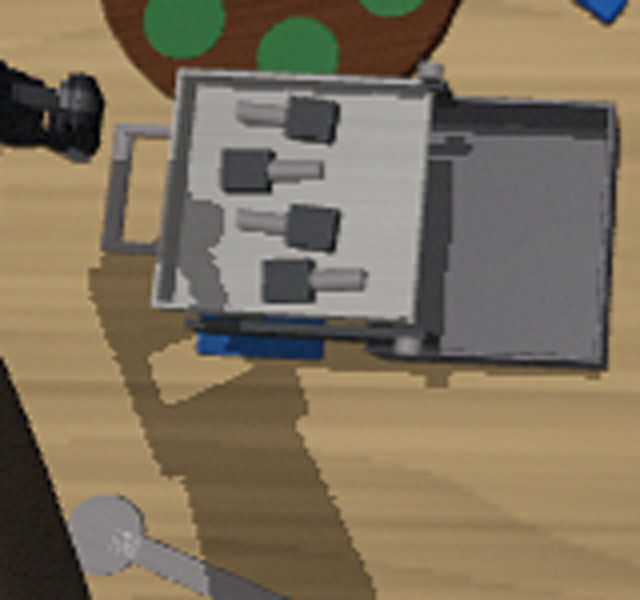

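The bin is square under the pouring edge, with its near-wall corners at crop (617,103) and (605,368). All four worn cutters are in the tray, and the handle bar runs from (115,128) to (107,250). I'll work these out in metres.

```bash
python3 - <<'E'
from h import *
p=ray('top',cr([(617,103),(605,368)],(150,150)),.075);print(p)
t,a,r=fit([(.09,-.08),(-.09,-.08)],p);print(t,a,r)
print(ray('top',cr([(121,128),(109,248)],(150,150)),.166))
print(ray('top',cr([(430,75),(405,345)],(150,150)),.15))
E
```

```text
[[0.63365594 0.08614548 0.075     ]
 [0.45120129 0.08940196 0.075     ]]
[0.54385625 0.16776098] -0.017846303823210317 [0.00124186 0.00124186]
[[0.5888475  0.39119019 0.166     ]
 [0.51280192 0.3919157  0.166     ]]
[[0.63068182 0.20214349 0.15      ]
 [0.4577003  0.20909842 0.15      ]]
```

>>> servo_tool --deltas '[[[0,0.1,0,0],[0,0.1,-0.2,0],[0,0.1,-0.4,0],[0,0.1,-0.6,0],[0,0.1,-0.8,0]]]' --claw -0.3

```text
time: 11.95
eef_pos: [0.55, 0.39, 0.2107]
tcp_rot: [0.506, 0.494, -0.506, 0.494]
contact_force: [-0.9, -0.3, -0.9]
opening: 0.346
```

>>> servo_tool --deltas '[[[0,0,-0.16,0],[0,0,-0.32,0],[0,0,-0.48,0],[0,0,-0.64,0],[0,0,-0.64,0]]]'

```text
time: 12.45
eef_pos: [0.5482, 0.3894, 0.1437]
tcp_rot: [-0.504, -0.495, 0.508, -0.494]
contact_force: [-0.4, 0.1, -1.4]
opening: 0.35
```

>>> servo_tool --deltas '[[[0,0,0,0],[0,0,0,0],[0,0,0,0],[0,0,0,0],[0,0,0,0]]]' --claw -1 --force 40

```text
time: 12.95
eef_pos: [0.55, 0.3901, 0.1477]
tcp_rot: [0.506, 0.494, -0.506, 0.494]
contact_force: [-0.3, -1.9, -0.9]
opening: 0.122
```

```bash
python3 - <<'E'
from h import *
s=get_state();print(s['opening']*85,s['contact_force'],s['eef_pos'])
# arc from here: TCP grasp pt
y0,z0=.185,.016
for th in np.arange(0,1.41,.1):
    y=y0*np.cos(th)-z0*np.sin(th);z=y0*np.sin(th)+z0*np.cos(th);dy=y-y0;dz=z-z0
    print(round(th,2),np.round([dy*.023*10,dy*10,dz*10],3))
E
```

```text
10.35840416280296 [-0.29062054 -1.90999666 -0.893425  ] [0.55002454 0.39012142 0.14773595]
0.0 [0. 0. 0.]
0.1 [-0.001 -0.025  0.184]
0.2 [-0.002 -0.069  0.364]
0.3 [-0.003 -0.13   0.54 ]
0.4 [-0.005 -0.208  0.708]
0.5 [-0.007 -0.303  0.867]
0.6 [-0.01  -0.413  1.017]
0.7 [-0.012 -0.538  1.154]
0.8 [-0.016 -0.676  1.279]
0.9 [-0.019 -0.825  1.389]
1.0 [-0.023 -0.985  1.483]
1.1 [-0.027 -1.153  1.561]
1.2 [-0.031 -1.329  1.622]
1.3 [-0.035 -1.509  1.665]
1.4 [-0.039 -1.693  1.69 ]
```

>>> servo_tool --deltas '[[[0,-0.025,0.184,0],[-0.002,-0.069,0.364,0],[-0.003,-0.13,0.54,0],[-0.005,-0.208,0.708,0],[-0.007,-0.303,0.867,0]]]'

```text
time: 13.45
eef_pos: [0.5491, 0.3603, 0.2364]
tcp_rot: [0.507, 0.495, -0.505, 0.494]
contact_force: [0.9, 3.4, -1.5]
opening: 0.12
```

>>> servo_tool --deltas '[[[-0.001,-0.054,0.077,0],[-0.003,-0.11,0.15,0],[-0.004,-0.17,0.22,0],[-0.005,-0.235,0.287,0],[-0.007,-0.302,0.351,0]]]'

```text
time: 13.95
eef_pos: [0.5483, 0.3314, 0.2718]
tcp_rot: [0.507, 0.495, -0.504, 0.493]
contact_force: [-0.8, 6.3, 2.9]
opening: 0.121
```

>>> servo_tool --deltas '[[[-0.001,-0.071,0.061,0],[-0.003,-0.144,0.118,0],[-0.004,-0.22,0.171,0],[-0.006,-0.299,0.22,0],[-0.008,-0.38,0.265,0]]]'

```text
time: 14.45
eef_pos: [0.5472, 0.294, 0.3001]
tcp_rot: [0.508, 0.496, -0.503, 0.493]
contact_force: [-3.1, 6.5, 7.0]
opening: 0.123
```

>>> servo_tool --deltas '[[[-0.002,-0.083,0.041,0],[-0.004,-0.168,0.078,0],[-0.006,-0.255,0.11,0],[-0.008,-0.344,0.139,0],[-0.01,-0.433,0.162,0]]]'

```text
time: 14.95
eef_pos: [0.5459, 0.2493, 0.3157]
tcp_rot: [0.507, 0.495, -0.504, 0.494]
contact_force: [-3.7, 3.8, 7.5]
opening: 0.122
```

>>> servo_tool --deltas '[[[0,0,0,0],[0,0,0,0],[0,0,0,0],[0,0,0,0],[0,0,0,0]]]'

```text
time: 15.45
eef_pos: [0.5459, 0.2491, 0.3158]
tcp_rot: [0.506, 0.495, -0.505, 0.494]
contact_force: [-4.2, 3.6, 8.3]
opening: 0.123
```

```bash
python3 - <<'E'
from h import *
a=read_camera('top')[130:310,120:320];b=read_camera('scene')[150:350,300:500]
cv2.imwrite('pics/tip.png',np.hstack([cv2.resize(a,(390,390)),cv2.resize(b,(390,390))]))
E
```

```text
(no output)
```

View pics/tip.png

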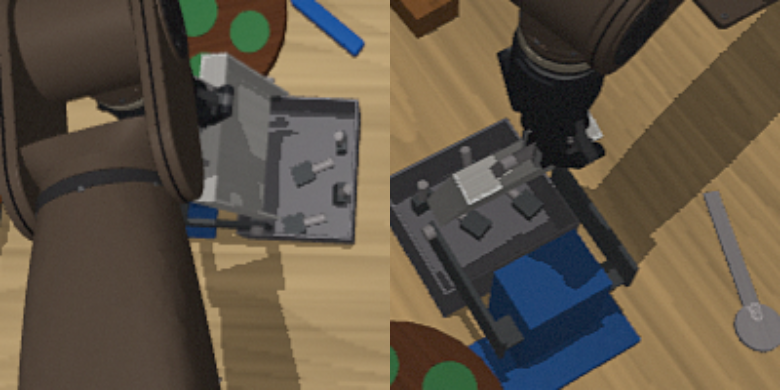

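All four worn cutters are in the bin, at left-panel pixels (340,145), (310,172), (343,192) and (300,222). I'll lower the tray back level.

>>> servo_tool --deltas '[[[0.003,0.178,-0.052,0],[0.007,0.35,-0.121,0],[0.011,0.514,-0.207,0],[0.015,0.669,-0.309,0],[0.018,0.813,-0.427,0]]]'

```text
time: 16.05
eef_pos: [0.5484, 0.331, 0.2695]
tcp_rot: [0.506, 0.494, -0.505, 0.495]
contact_force: [-1.5, -0.0, 1.0]
opening: 0.124
```

>>> servo_tool --deltas '[[[0.003,0.132,-0.131,0],[0.005,0.248,-0.274,0],[0.007,0.351,-0.429,0],[0.009,0.437,-0.593,0],[0.011,0.507,-0.765,0]]]'

```text
time: 16.55
eef_pos: [0.5498, 0.3807, 0.1906]
tcp_rot: [-0.506, -0.494, 0.506, -0.495]
contact_force: [2.7, -0.1, 0.3]
opening: 0.122
```

>>> servo_tool --deltas '[[[0.001,0.053,-0.178,0],[0.002,0.08,-0.28,0],[0.002,0.087,-0.36,0],[0.003,0.095,-0.41,0],[0.003,0.098,-0.453,0]]]'

```text
time: 17.05
eef_pos: [0.5501, 0.3899, 0.1472]
tcp_rot: [-0.506, -0.494, 0.506, -0.494]
contact_force: [2.5, 0.1, -0.5]
opening: 0.119
```

>>> servo_tool --deltas '[[[0,0,0,0],[0,0,0,0],[0,0,0,0],[0,0,0,0],[0,0,0,0]]]' --claw -0.35

```text
time: 17.55
eef_pos: [0.5497, 0.3903, 0.1476]
tcp_rot: [0.506, 0.494, -0.506, 0.494]
contact_force: [0.6, 0.6, 0.7]
opening: 0.325
```

>>> servo_tool --deltas '[[[0,0,0.2,0],[0,0,0.4,0],[0,0,0.6,0],[0,0,0.8,0],[0,0,1.0,0]]]'

```text
time: 18.05
eef_pos: [0.5496, 0.3902, 0.2483]
tcp_rot: [-0.506, -0.494, 0.506, -0.494]
contact_force: [0.3, 0.3, -1.3]
opening: 0.323
```

>>> servo_tool --deltas '[[[0,-0.1,0.2,0],[0,-0.3,0.3,0],[0,-0.5,0.3,0],[-0.1,-0.7,0.3,0],[-0.2,-0.9,0.3,0]]]' --claw 0.3

```text
time: 18.55
eef_pos: [0.5291, 0.2987, 0.2762]
tcp_rot: [-0.505, -0.494, 0.506, -0.494]
contact_force: [-0.1, -0.0, 0.6]
opening: 0.652
```

>>> servo_tool --deltas '[[[-0.04,-0.2,0,0.05],[-0.08,-0.4,0,0.1],[-0.12,-0.6,0,0.15],[-0.16,-0.8,0,0.2],[-0.2,-1.0,0,0.25]]]'

```text
time: 19.05
eef_pos: [0.5089, 0.1988, 0.2761]
tcp_rot: [0.398, 0.584, -0.399, 0.584]
contact_force: [-0.0, 0.6, -0.0]
opening: 0.647
```

>>> servo_tool --deltas '[[[-0.04,-0.2,0,0.05],[-0.08,-0.4,0,0.1],[-0.12,-0.6,0,0.15],[-0.16,-0.8,0,0.2],[-0.2,-1.0,0,0.25]]]'

```text
time: 19.55
eef_pos: [0.4888, 0.099, 0.2762]
tcp_rot: [0.277, 0.651, -0.277, 0.65]
contact_force: [0.1, -0.1, -0.3]
opening: 0.653
```

>>> servo_tool --deltas '[[[-0.04,-0.2,0,0.05],[-0.08,-0.4,0,0.1],[-0.12,-0.6,0,0.15],[-0.16,-0.8,0,0.2],[-0.2,-1.0,0,0.203]]]'

```text
time: 20.05
eef_pos: [0.4687, -0.0008, 0.2762]
tcp_rot: [0.171, 0.687, -0.171, 0.686]
contact_force: [-0.7, -0.7, -0.7]
opening: 0.648
```

>>> servo_tool --deltas '[[[-0.08,-0.2,0,0],[-0.16,-0.4,0,0],[-0.25,-0.6,0,0],[-0.32,-0.8,0,0],[-0.37,-0.9,0,0]]]'

```text
time: 20.55
eef_pos: [0.4316, -0.091, 0.2764]
tcp_rot: [0.172, 0.686, -0.172, 0.685]
contact_force: [-0.5, -0.3, 0.2]
opening: 0.651
```

```bash
python3 - <<'E'
from h import *
from scipy.spatial.transform import Rotation as Ro
s=get_state();m=Ro.from_quat(s['tcp_rot']).as_matrix();print(s['eef_pos'],np.degrees(np.arctan2(m[1,2],m[0,2])),s['qpos'])
a=read_camera('top')[140:310,160:460];b=read_camera('scene')[60:350,220:480]
cv2.imwrite('pics/r1.png',np.hstack([cv2.resize(a,None,fx=1.5,fy=1.5),cv2.resize(b[:255],None,fx=1,fy=1)]) if 0 else cv2.resize(b,None,fx=2,fy=2))
# cutter axis in scene: two-view triangulation
for c in('top','scene'): print(c,[(d['at'],round(d['p'],2)) for q in('cutter_cone','cutter_dome') for d in recognise(c,q)])
E
```

```text
[ 0.43161183 -0.09095342  0.27635806] -28.141001339142417 [-4.38388390e-01 -2.88188914e-01  2.06877327e+00 -1.70747139e-04
  1.36239172e+00  5.28000168e-02]
top [([0.324, -0.274, 0.0916], 0.43), ([0.5506, 0.2945, 0.1536], 0.27)]
scene [([0.43, -0.1426, 0.0868], 0.53), ([0.5855, 0.1244, 0.0387], 0.47), ([0.3317, -0.2687, 0.0694], 0.75), ([0.4423, -0.2551, 0.0829], 0.46)]
```

View pics/r1.png

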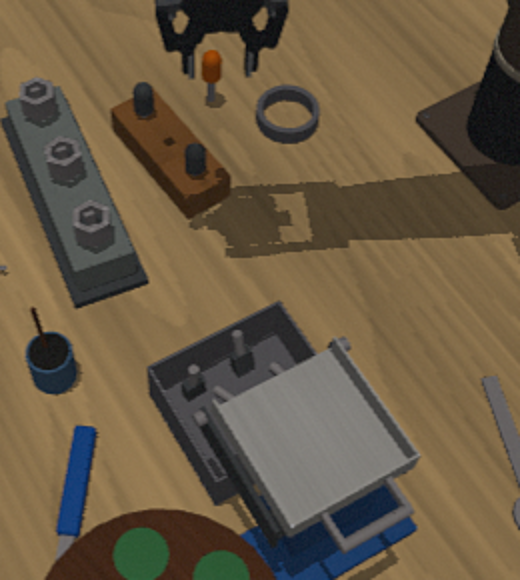

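The tray is empty and level, and the worn cutters are in the bin at crop (195,380) and (238,350), with the others partly hidden. Next is the near dark cutter at crop (195,155).

>>> servo_tool --deltas '[[[0,-0.2,0,0],[-0.02,-0.4,-0.2,0],[-0.02,-0.51,-0.4,0],[-0.02,-0.51,-0.6,0],[-0.02,-0.51,-0.9,0]]]'

```text
time: 21.35
eef_pos: [0.432, -0.1409, 0.1879]
tcp_rot: [0.171, 0.685, -0.171, 0.687]
contact_force: [0.0, -0.3, -0.9]
opening: 0.651
```

>>> servo_tool --deltas '[[[0,0,-0.3,0],[0,0,-0.6,0],[0,0,-0.8,0],[0,0,-1.0,0],[0,0,-1.0,0]]]'

```text
time: 21.85
eef_pos: [0.429, -0.1388, 0.0844]
tcp_rot: [0.172, 0.688, -0.17, 0.684]
contact_force: [-0.3, -0.2, 0.1]
opening: 0.651
```

>>> servo_tool --deltas '[[[0,0,-0.15,0],[0,0,-0.3,0],[0,0,-0.33,0],[0,0,-0.33,0],[0,0,-0.33,0]]]'

```text
time: 22.35
eef_pos: [0.4316, -0.141, 0.0555]
tcp_rot: [0.171, 0.685, -0.171, 0.687]
contact_force: [0.6, -1.2, 0.0]
opening: 0.651
```

>>> servo_tool --deltas '[[[0,0,0,0],[0,0,0,0],[0,0,0,0],[0,0,0,0],[0,0,0,0]]]' --claw -1 --force 50

```text
time: 22.85
eef_pos: [0.4314, -0.1411, 0.0553]
tcp_rot: [0.171, 0.686, -0.171, 0.687]
contact_force: [-0.9, 0.6, 6.2]
opening: 0.311
```

>>> servo_tool --deltas '[[[0,0,0,0],[0,0,0,0],[0,0,0,0],[0,0,0,0],[0,0,0,0]]]'

```text
time: 23.35
eef_pos: [0.4314, -0.1411, 0.0552]
tcp_rot: [0.171, 0.686, -0.171, 0.686]
contact_force: [-0.5, 0.5, 4.8]
opening: 0.311
```

>>> servo_tool --deltas '[[[0,0,0.2,0],[0,0,0.4,0],[0,0,0.6,0],[0,0,0.8,0],[0,0,1.0,0]]]'

```text
time: 23.85
eef_pos: [0.4301, -0.1404, 0.1543]
tcp_rot: [0.171, 0.687, -0.171, 0.686]
contact_force: [0.3, 0.3, -1.3]
opening: 0.31
```

>>> servo_tool --deltas '[[[0.05,0,0.2,0],[0.25,0.05,0.25,0],[0.45,0.1,0.25,0],[0.65,0.15,0.25,0],[0.85,0.18,0.25,0]]]'

```text
time: 24.35
eef_pos: [0.516, -0.1222, 0.1784]
tcp_rot: [0.171, 0.687, -0.171, 0.686]
contact_force: [0.2, 0.2, -1.1]
opening: 0.312
```

>>> servo_tool --deltas '[[[0.2,0.05,0,0],[0.4,0.1,0,0],[0.6,0.13,0,0],[0.82,0.138,0,0],[0.82,0.138,0,0]]]'

```text
time: 24.85
eef_pos: [0.599, -0.1087, 0.1783]
tcp_rot: [0.171, 0.686, -0.171, 0.686]
contact_force: [-0.8, 0.2, -1.4]
opening: 0.312
```

```bash
python3 - <<'E'
from h import *
s=get_state();print(s['eef_pos'],s['contact_force'],s['opening'])
x,y=px('scene',[.598,-.109,.12])[0].round().astype(int);print(x,y)
snap('scene','h1.png',(x-50,y-55,x+50,y+35),6)
E
```

```text
[ 0.59903971 -0.10872699  0.17831963] [-0.77170911  0.23471364 -1.39700532] 0.31243132828828635
265 164
```

View pics/h1.png

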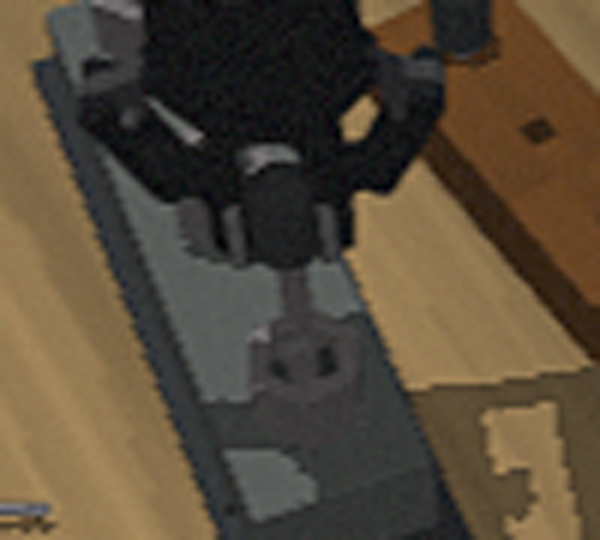

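```bash
python3 - <<'E'
from h import *
def c(X): return ((px('scene',X)-np.array([215,109])+.5)*6-.5).round(1).tolist()
x,y=.5990,-.1087
print('axis',c([(x,y,.128),(x,y,.14),(x,y,.178),(x,y,.223)]))
print('nut top',c([(.598,-.1093,.106),(.5985,-.1096,.106)]))
print('1mm x,y,z',(px('scene',[(.598,-.109,.12),(.608,-.109,.12),(.598,-.099,.12),(.598,-.109,.13)])-px('scene',[(.598,-.109,.12)]))*.6)
im=cv2.imread('pics/h1.png').astype(int)
for r in (275,285,295,305,315): print(r,im[r,255:345:6,2].tolist())
E
```

```text
axis [[300.3, 320.5], [297.5, 302.6], [288.6, 244.1], [277.3, 170.3]]
nut top [[306.6, 350.3], [305.2, 350.3]]
1mm x,y,z [[ 0.          0.        ]
 [-2.20937353  1.04257141]
 [ 1.16514943  1.7472237 ]
 [-0.22255711 -1.46607797]]
275 [93, 93, 101, 95, 69, 59, 64, 66, 60, 80, 92, 89, 91, 88, 92]
285 [91, 88, 91, 93, 78, 54, 65, 62, 56, 81, 95, 92, 89, 91, 91]
295 [87, 89, 89, 92, 80, 58, 65, 63, 61, 64, 85, 91, 90, 89, 89]
305 [93, 88, 91, 90, 83, 65, 59, 64, 61, 66, 82, 93, 94, 92, 92]
315 [91, 89, 93, 94, 84, 68, 62, 61, 60, 57, 63, 68, 71, 88, 92]
```

```bash
python3 - <<'E'
from h import *
im=cv2.imread('pics/h1.png').astype(int)
for x in (266,272,310,316): print(x,[(r,im[r,x].sum()//3) for r in range(236,290,3)])
k=np.linspace(0,2*np.pi,360)
for off in (0,-.002,-.004):
    X=np.c_[.599+off*.47+.014*np.cos(k),-.1087+off*.88+.014*np.sin(k),np.full(360,.178)]
    p=(px('scene',X)-np.array([215,109])+.5)*6-.5
    print(off,[round(max(q[1] for q in p if abs(q[0]-x)<3),1) for x in(266,272,310,316)], p[:,0].min().round(1),p[:,0].max().round(1))
# nut refine
from nf import score
i2=read_camera('scene')
cv2.imwrite('pics/h1b.png',cv2.resize(i2[155:185,245:285],None,fx=16,fy=16,interpolation=cv2.INTER_CUBIC))
E
```

```text
266 [(236, np.int64(30)), (239, np.int64(32)), (242, np.int64(34)), (245, np.int64(35)), (248, np.int64(34)), (251, np.int64(32)), (254, np.int64(29)), (257, np.int64(24)), (260, np.int64(26)), (263, np.int64(44)), (266, np.int64(68)), (269, np.int64(89)), (272, np.int64(100)), (275, np.int64(103)), (278, np.int64(98)), (281, np.int64(94)), (284, np.int64(92)), (287, np.int64(92))]
272 [(236, np.int64(30)), (239, np.int64(31)), (242, np.int64(33)), (245, np.int64(33)), (248, np.int64(33)), (251, np.int64(30)), (254, np.int64(28)), (257, np.int64(28)), (260, np.int64(30)), (263, np.int64(32)), (266, np.int64(38)), (269, np.int64(63)), (272, np.int64(89)), (275, np.int64(99)), (278, np.int64(94)), (281, np.int64(95)), (284, np.int64(96)), (287, np.int64(94))]
310 [(236, np.int64(27)), (239, np.int64(26)), (242, np.int64(25)), (245, np.int64(27)), (248, np.int64(29)), (251, np.int64(29)), (254, np.int64(29)), (257, np.int64(32)), (260, np.int64(39)), (263, np.int64(63)), (266, np.int64(85)), (269, np.int64(94)), (272, np.int64(88)), (275, np.int64(85)), (278, np.int64(81)), (281, np.int64(84)), (284, np.int64(86)), (287, np.int64(82))]
316 [(236, np.int64(26)), (239, np.int64(27)), (242, np.int64(27)), (245, np.int64(26)), (248, np.int64(25)), (251, np.int64(28)), (254, np.int64(36)), (257, np.int64(58)), (260, np.int64(79)), (263, np.int64(96)), (266, np.int64(101)), (269, np.int64(102)), (272, np.int64(96)), (275, np.int64(95)), (278, np.int64(95)), (281, np.int64(95)), (284, np.int64(97)), (287, np.int64(97))]
0 [np.float64(269.4), np.float64(271.8), np.float64(268.3), np.float64(264.7)] 252.1 325.0
-0.002 [np.float64(265.2), np.float64(267.6), np.float64(264.1), np.float64(260.5)] 252.2 325.0
-0.004 [np.float64(261.1), np.float64(263.4), np.float64(260.0), np.float64(256.4)] 252.3 325.0
```

View pics/h1b.png

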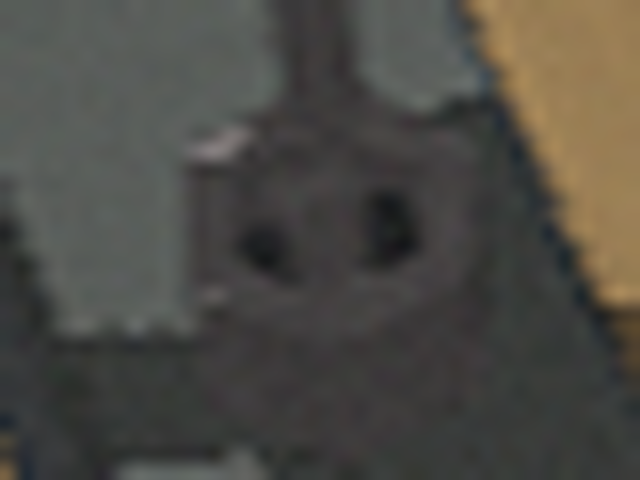

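The shank foot sits in the nut hole between the dark gaps at crop (267,245) and (390,230). The head's lower rim shows the cutter about 2 mm behind the tool axis along the pads. I'll correct for that and lower it while watching the force.

>>> servo_tool --deltas '[[[0.012,0.018,0,0],[0.012,0.018,-0.08,0],[0.012,0.018,-0.16,0],[0.012,0.018,-0.2,0],[0.012,0.018,-0.24,0]]]'

```text
time: 25.45
eef_pos: [0.5984, -0.1071, 0.1544]
tcp_rot: [0.171, 0.686, -0.171, 0.686]
contact_force: [0.4, -0.2, -0.6]
opening: 0.316
```

>>> servo_tool --deltas '[[[0,0,-0.03,0],[0,0,-0.06,0],[0,0,-0.08,0],[0,0,-0.1,0],[0,0,-0.11,0]]]'

```text
time: 25.95
eef_pos: [0.599, -0.1071, 0.1442]
tcp_rot: [0.171, 0.686, -0.171, 0.686]
contact_force: [-0.1, 0.0, 0.1]
opening: 0.316
```

>>> servo_tool --deltas '[[[0,0,-0.04,0],[0,0,-0.08,0],[0,0,-0.12,0],[0,0,-0.16,0],[0,0,-0.18,0]]]'

```text
time: 26.45
eef_pos: [0.5988, -0.1071, 0.1257]
tcp_rot: [0.171, 0.686, -0.171, 0.686]
contact_force: [0.5, -0.4, -0.5]
opening: 0.314
```

>>> servo_tool --deltas '[[[0,0,-0.04,0],[0,0,-0.08,0],[0,0,-0.11,0],[0,0,-0.13,0],[0,0,-0.145,0]]]'

```text
time: 26.95
eef_pos: [0.5989, -0.1071, 0.1116]
tcp_rot: [0.171, 0.686, -0.171, 0.686]
contact_force: [0.7, 0.2, -0.2]
opening: 0.314
```

>>> servo_tool --deltas '[[[0,0,-0.005,0],[0,0,-0.01,0],[0,0,-0.015,0],[0,0,-0.015,0],[0,0,-0.015,0]]]'

```text
time: 27.45
eef_pos: [0.5991, -0.1072, 0.1114]
tcp_rot: [0.171, 0.686, -0.171, 0.686]
contact_force: [-2.6, 0.7, 6.1]
opening: 0.308
```

>>> servo_tool --deltas '[[[0,0,0,0],[0,0,0,0],[0,0,0,0],[0,0,0,0],[0,0,0,0]]]' --claw 0.6

```text
time: 27.95
eef_pos: [0.5989, -0.1072, 0.1101]
tcp_rot: [0.171, 0.686, -0.171, 0.686]
contact_force: [-0.1, -0.6, 0.5]
opening: 0.802
```

>>> servo_tool --deltas '[[[-0.01,-0.018,0,0],[-0.01,-0.018,-0.06,0],[-0.01,-0.018,-0.12,0],[-0.01,-0.018,-0.18,0],[-0.01,-0.018,-0.22,0]]]'

```text
time: 28.45
eef_pos: [0.5974, -0.1087, 0.0871]
tcp_rot: [0.171, 0.687, -0.171, 0.685]
contact_force: [0.1, -0.2, -0.7]
opening: 0.8
```

>>> servo_tool --deltas '[[[0,0,0,0],[0,0,0,0],[0,0,0,0],[0,0,0,0],[0,0,0,0]]]' --claw -1 --force 80

```text
time: 28.95
eef_pos: [0.5991, -0.1096, 0.0888]
tcp_rot: [0.171, 0.685, -0.171, 0.687]
contact_force: [5.7, -2.8, -2.6]
opening: 0.492
```

>>> servo_tool --deltas '[[[0,0,0,0],[0,0,0,0],[0,0,0,0],[0,0,0,0],[0,0,0,0]]]'

```text
time: 29.45
eef_pos: [0.5991, -0.1096, 0.0888]
tcp_rot: [0.171, 0.685, -0.171, 0.687]
contact_force: [5.2, -2.9, -3.3]
opening: 0.491
```

```bash
python3 - <<'E'
from h import *
s=get_state();print(s['opening']*85,s['contact_force'],s['wrist_torque'],s['eef_pos'],s['qpos'][5])
E
```

```text
41.75732887357849 [ 5.22213941 -2.94384568 -3.2595422 ] [-0.23958373 -0.5025929   0.1643127 ] [ 0.59911537 -0.10959777  0.0888052 ] 0.14203020900908758
```

>>> servo_tool --deltas '[[[0,0,0,-0.08],[0,0,0,-0.16],[0,0,0,-0.24],[0,0,0,-0.32],[0,0,0,-0.4]]]'

```text
time: 29.95
eef_pos: [0.5994, -0.1098, 0.0888]
tcp_rot: [0.376, 0.597, -0.376, 0.6]
contact_force: [4.7, -3.0, -3.8]
opening: 0.491
```

>>> servo_tool --deltas '[[[0,0,0,-0.06],[0,0,0,-0.12],[0,0,0,-0.18],[0,0,0,-0.24],[0,0,0,-0.3]]]'

```text
time: 30.45
eef_pos: [0.5995, -0.1101, 0.0888]
tcp_rot: [0.506, 0.493, -0.505, 0.496]
contact_force: [5.1, -4.5, -3.4]
opening: 0.494
```

```bash
cat >> h.py <<'E'
def st():
    from scipy.spatial.transform import Rotation as Ro
    s=get_state();m=Ro.from_quat(s['tcp_rot']).as_matrix()
    print('yaw',np.degrees(np.arctan2(m[1,2],m[0,2])).round(1),'open',round(s['opening']*85,1),'F',np.round(s['contact_force'],1),'T',np.round(s['wrist_torque'],2),'p',np.round(s['eef_pos'],4),'q',np.round(s['qpos'],2))
E
python3 -c "
from h import *
st()"
```

```text
yaw -91.2 open 42.0 F [ 5.1 -4.5 -3.4] T [-0.44 -0.71  0.23] p [ 0.5995 -0.1101  0.0888] q [-0.35  0.3   1.85 -0.    1.    1.24]
```

>>> servo_tool --deltas '[[[0,0,0,-0.03],[0,0,0,-0.06],[0,0,0,-0.1],[0,0,0,-0.1],[0,0,0,-0.1]]]'

```text
time: 30.95
eef_pos: [0.5995, -0.1102, 0.0888]
tcp_rot: [0.543, 0.452, -0.541, 0.456]
contact_force: [5.1, -4.0, -4.8]
opening: 0.491
```

```bash
python3 -c "
from h import *
st()"
```

```text
yaw -100.1 open 41.7 F [ 5.1 -4.  -4.8] T [-0.5  -0.73 -0.02] p [ 0.5995 -0.1102  0.0888] q [-0.35  0.3   1.85 -0.    1.    1.4 ]
```

>>> servo_tool --deltas '[[[0,0,0,-0.03],[0,0,0,-0.06],[0,0,0,-0.08],[0,0,0,-0.08],[0,0,0,-0.08]]]'

```text
time: 31.45
eef_pos: [0.5995, -0.1103, 0.0888]
tcp_rot: [0.57, 0.418, -0.569, 0.421]
contact_force: [5.1, -4.7, -3.8]
opening: 0.493
```

```bash
python3 -c "
from h import *
st()"
```

```text
yaw -107.3 open 41.9 F [ 5.1 -4.7 -3.8] T [-0.57 -0.75 -0.  ] p [ 0.5995 -0.1103  0.0888] q [-0.35  0.3   1.85 -0.    1.    1.52]
```

>>> servo_tool --deltas '[[[0,0,0,0],[0,0,0,0],[0,0,0,0],[0,0,0,0],[0,0,0,0]]]' --claw 0.4

```text
time: 31.95
eef_pos: [0.5979, -0.1088, 0.0885]
tcp_rot: [-0.569, -0.42, 0.569, -0.419]
contact_force: [0.7, -0.0, 0.5]
opening: 0.699
```

>>> servo_tool --deltas '[[[0,0,0.2,0],[0,0,0.4,0],[0,0,0.6,0],[0,0,0.8,0],[0,0,1.0,0]]]'

```text
time: 32.45
eef_pos: [0.5978, -0.1088, 0.1892]
tcp_rot: [-0.569, -0.42, 0.569, -0.419]
contact_force: [-0.0, 0.2, -0.2]
opening: 0.701
```

>>> servo_tool --deltas '[[[-0.05,0,0.2,0.06],[-0.2,-0.15,0.2,0.12],[-0.4,-0.35,0.2,0.18],[-0.6,-0.55,0.2,0.24],[-0.8,-0.75,0.2,0.3]]]'

```text
time: 32.95
eef_pos: [0.5171, -0.1844, 0.2085]
tcp_rot: [0.454, 0.542, -0.454, 0.542]
contact_force: [-0.2, -0.8, 0.3]
opening: 0.701
```

>>> servo_tool --deltas '[[[-0.2,-0.2,0,0.041],[-0.4,-0.4,0,0.041],[-0.6,-0.6,0,0.041],[-0.8,-0.8,0,0.041],[-0.8,-0.8,0,0.041]]]'

```text
time: 33.45
eef_pos: [0.4363, -0.2656, 0.2085]
tcp_rot: [0.439, 0.554, -0.439, 0.554]
contact_force: [-0.1, 0.8, -0.1]
opening: 0.7
```

```bash
cat >> nf.py <<'E'
def one(n,v0s=1,cams=('top','scene')):
    for cam in cams:
        im=read_camera(cam);b=max((score(im,cam,(n[0]+dx,n[1]+dy),a),a,dx,dy) for a in np.radians(np.arange(-30,30,2)) for dx in np.arange(-.003,.0031,.001) for dy in np.arange(-.003,.0031,.001))
        print(cam,np.round(b,3).tolist(),'v mod',round((-.149-b[1])%(np.pi/3),3))
E
python3 -c "
from nf import *
st()
print('n0');one((.598,-.1093));print('n1');one((.5815,-.218))
im=read_camera('scene');cv2.imwrite('pics/n0.png',cv2.resize(im[60:360,200:460],None,fx=2,fy=2))
"
```

```text
yaw -76.7 open 59.5 F [-0.1  0.8 -0.1] T [ 0.05 -0.05  0.02] p [ 0.4363 -0.2656  0.2085] q [-0.75 -0.06  2.   -0.    1.2   0.59]
n0
top [15.021, 0.314, -0.001, 0.0] v mod 0.584
scene [16.492, 0.279, 0.003, 0.001] v mod 0.619
n1
top [36.32, -0.244, 0.0, -0.001] v mod 0.095
scene [25.977, -0.314, 0.003, 0.001] v mod 0.165
```

View pics/n0.png

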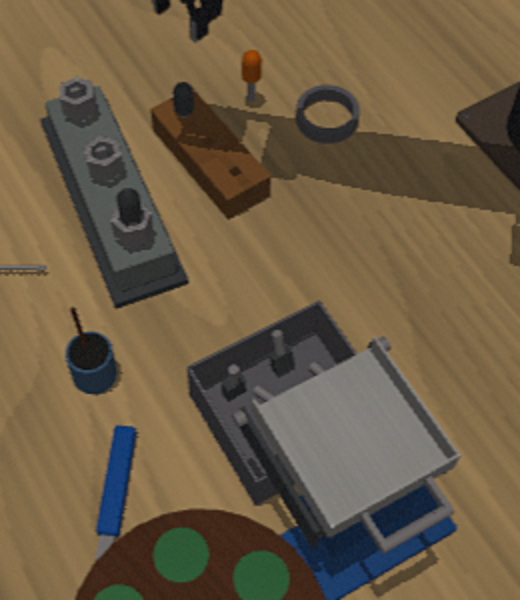

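The first cutter is standing in chuck 0 at crop (128,205), and the nut fit gives a value near 1.65. The second, dark, is in the rack at (183,97), and the orange decoy at (252,65) is untouched. I'll pick the second.

>>> servo_tool --deltas '[[[0.025,0,-0.2,0],[0.025,0,-0.4,0],[0.025,0,-0.6,0],[0.025,0,-0.8,0],[0.025,0,-1.0,0]]]' --claw 0.3

```text
time: 34.2
eef_pos: [0.4412, -0.2631, 0.1076]
tcp_rot: [0.438, 0.555, -0.437, 0.556]
contact_force: [0.6, 0.4, 0.0]
opening: 0.656
```

>>> servo_tool --deltas '[[[0,0,-0.15,0],[0,0,-0.3,0],[0,0,-0.45,0],[0,0,-0.53,0],[0,0,-0.53,0]]]'

```text
time: 34.7
eef_pos: [0.4402, -0.2628, 0.054]
tcp_rot: [0.438, 0.556, -0.438, 0.554]
contact_force: [-1.0, -0.9, -0.1]
opening: 0.654
```

>>> servo_tool --deltas '[[[0,0,0,0],[0,0,0,0],[0,0,0,0],[0,0,0,0],[0,0,0,0]]]' --claw -1 --force 50

```text
time: 35.2
eef_pos: [0.4416, -0.2653, 0.0566]
tcp_rot: [0.438, 0.554, -0.438, 0.557]
contact_force: [1.5, -2.5, 2.6]
opening: 0.309
```

>>> servo_tool --deltas '[[[0,0,0,0],[0,0,0,0],[0,0,0,0],[0,0,0,0],[0,0,0,0]]]'

```text
time: 35.7
eef_pos: [0.4416, -0.2653, 0.0566]
tcp_rot: [0.438, 0.554, -0.438, 0.557]
contact_force: [1.3, -4.5, 5.3]
opening: 0.315
```

```bash
python3 -c "
from h import *
st()"
```

```text
yaw -76.5 open 26.8 F [ 1.3 -4.5  5.3] T [-0.89 -0.3   0.  ] p [ 0.4416 -0.2653  0.0566] q [-0.74  0.16  2.09 -0.    0.9   0.6 ]
```

>>> servo_tool --deltas '[[[0,0,0.2,0],[0,0,0.4,0],[0,0,0.6,0],[0,0,0.8,0],[0,0,1.0,0]]]'

```text
time: 36.2
eef_pos: [0.4385, -0.2614, 0.1536]
tcp_rot: [0.439, 0.558, -0.437, 0.552]
contact_force: [0.2, 0.2, -1.2]
opening: 0.312
```

>>> servo_tool --deltas '[[[0.05,0,0.2,0],[0.2,0.1,0.25,0],[0.4,0.17,0.25,0],[0.6,0.24,0.25,0],[0.8,0.3,0.25,0]]]'

```text
time: 36.7
eef_pos: [0.5191, -0.2314, 0.1777]
tcp_rot: [0.438, 0.558, -0.438, 0.552]
contact_force: [-0.8, -0.4, -1.4]
opening: 0.311
```

>>> servo_tool --deltas '[[[0.2,0.08,0,0],[0.4,0.16,0,0],[0.62,0.175,0,0],[0.62,0.175,0,0],[0.62,0.175,0,0]]]'

```text
time: 37.2
eef_pos: [0.5808, -0.215, 0.178]
tcp_rot: [0.438, 0.558, -0.438, 0.553]
contact_force: [-0.8, -0.1, -1.5]
opening: 0.311
```

```bash
python3 - <<'E'
from h import *
st();s=get_state();x,y,z=s['eef_pos']
o=px('scene',[.5815,-.218,.12])[0].round().astype(int)-np.array([35,45]);print(o)
im=read_camera('scene')[o[1]:o[1]+75,o[0]:o[0]+75];im=cv2.resize(im,None,fx=8,fy=8,interpolation=cv2.INTER_CUBIC);cv2.imwrite('pics/h2.png',im)
c=lambda X:((px('scene',X)-o+.5)*8-.5)
b=z-.0016
print('axis',c([(x,y,b-.05),(x,y,b-.025),(x,y,b)]).round(1).tolist(),'nut',c([(.5815,-.218,.106)]).round(1).tolist())
k=np.linspace(0,2*np.pi,400)
p=c(np.c_[x+.014*np.cos(k),y+.014*np.sin(k),np.full(400,b)]);print('head rim x',p[:,0].min(),p[:,0].max(),'low y',p[:,1].max())
q=c(np.c_[x+.014*np.cos(k),y+.014*np.sin(k),np.full(400,b+.03)]);print('at',q[:,0].min(),q[:,0].max())
print('per mm x,y,z',(c([(.5825,-.218,.15),(.5815,-.217,.15),(.5815,-.218,.151)])-c([(.5815,-.218,.15)])).round(2).tolist())
E
```

```text
yaw -76.5 open 26.4 F [-0.8 -0.1 -1.5] T [-0.01 -0.03  0.02] p [ 0.5808 -0.215   0.178 ] q [-0.52  0.22  1.76  0.    1.17  0.82]
[216  86]
axis [[286.2, 353.2], [277.1, 300.8], [267.5, 246.6]] nut [[287.3, 389.1]]
head rim x 221.10374461705442 313.9405419576485 low y 282.30883852657837
at 208.19229603481335 303.08555612049963
per mm x,y,z [[-2.9, 1.29], [1.47, 2.15], [-0.38, -2.13]]
```

View pics/h2.png

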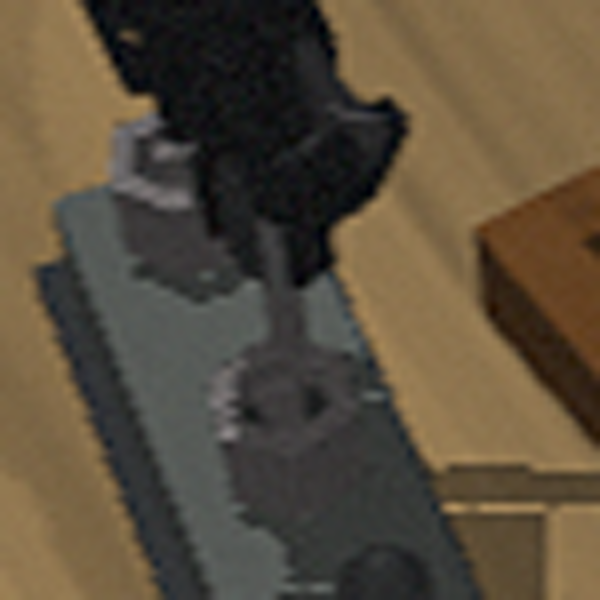

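```bash
python3 - <<'E'
from h import *
im=cv2.imread('pics/h2.png').astype(int)
for r in (292,300,310,320,330): print(r,im[r,246:326:5].sum(1)//3)
for r in (395,402,408): print(r,im[r,206:376:6].sum(1)//3)
E
```

```text
292 [96 95 89 76 62 57 60 60 59 58 59 70 85 94 95 94]
300 [89 92 90 81 70 61 57 58 59 58 56 64 79 91 93 92]
310 [91 90 88 79 68 59 57 55 53 53 56 64 75 86 92 90]
320 [89 90 91 87 79 64 54 57 60 59 52 55 71 86 94 93]
330 [90 88 94 94 83 66 55 57 59 57 49 52 70 88 96 93]
395 [ 90 101 109 117 110  87  56  51  62  67  61  60  60  57  58  57  48  36
  29  38  53  62  69  66  57  55  73  92  99]
402 [ 92 114 122 103  71  51  47  48  53  57  59  60  59  57  60  59  49  36
  28  27  40  57  65  72  72  65  57  58  60]
408 [ 89  97 103 103  90  69  44  30  35  51  60  63  61  58  61  59  49  35
  24  32  52  64  62  66  69  64  53  50  50]
```

The shank is centred near column 285 at row 310, about 6.5 px right of the tool axis, so it is about 2.6 mm off along the pads. The nut hole spans columns 238–322. I'll shift by (+4.5, -3.0) mm and lower.

>>> servo_tool --deltas '[[[0.045,-0.03,0,0],[0.045,-0.03,-0.08,0],[0.045,-0.03,-0.16,0],[0.045,-0.03,-0.2,0],[0.045,-0.03,-0.23,0]]]'

```text
time: 37.75
eef_pos: [0.5863, -0.2193, 0.1562]
tcp_rot: [0.438, 0.556, -0.438, 0.554]
contact_force: [0.9, 0.5, -1.7]
opening: 0.314
```

>>> servo_tool --deltas '[[[0,0,-0.03,0],[0,0,-0.06,0],[0,0,-0.09,0],[0,0,-0.11,0],[0,0,-0.12,0]]]'

```text
time: 38.25
eef_pos: [0.5873, -0.2195, 0.1462]
tcp_rot: [0.438, 0.555, -0.438, 0.555]
contact_force: [-1.8, 0.3, 4.6]
opening: 0.314
```

>>> servo_tool --deltas '[[[-0.01,0.005,0.01,0],[-0.015,0.005,0.01,0],[-0.015,0.005,0,0],[-0.015,0.005,-0.01,0],[-0.015,0.005,-0.02,0]]]'

```text
time: 38.75
eef_pos: [0.5863, -0.2191, 0.1456]
tcp_rot: [0.438, 0.555, -0.438, 0.556]
contact_force: [-2.0, 1.9, 10.1]
opening: 0.311
```

```bash
python3 -c "
from h import *
st()"
```

```text
yaw -76.5 open 26.5 F [-2.   1.9 10.1] T [ 0.33  0.43 -0.07] p [ 0.5863 -0.2191  0.1456] q [-0.52  0.26  1.77  0.    1.11  0.82]
```

>>> servo_tool --deltas '[[[0,0,0.02,0],[-0.015,0.01,0.03,0],[-0.015,0.01,0.02,0],[-0.015,0.01,0.01,0],[-0.015,0.01,0.0,0]]]'

```text
time: 39.25
eef_pos: [0.5837, -0.2177, 0.1425]
tcp_rot: [0.438, 0.556, -0.438, 0.555]
contact_force: [-0.3, 0.6, -0.1]
opening: 0.309
```

```bash
python3 -c "
from h import *
st()"
```

```text
yaw -76.5 open 26.3 F [-0.3  0.6 -0.1] T [ 0.1  -0.04  0.02] p [ 0.5837 -0.2177  0.1425] q [-0.52  0.26  1.78  0.    1.1   0.82]
```

The contact force is gone, so it has dropped into the bore. I'll keep lowering.

>>> servo_tool --deltas '[[[0,0,-0.04,0],[0,0,-0.08,0],[0,0,-0.12,0],[0,0,-0.15,0],[0,0,-0.15,0]]]'

```text
time: 39.75
eef_pos: [0.5837, -0.2178, 0.1274]
tcp_rot: [0.438, 0.555, -0.438, 0.555]
contact_force: [1.7, 0.6, -1.4]
opening: 0.312
```

>>> servo_tool --deltas '[[[0,0,-0.03,0],[0,0,-0.06,0],[0,0,-0.09,0],[0,0,-0.12,0],[0,0,-0.14,0]]]'

```text
time: 40.25
eef_pos: [0.5839, -0.2178, 0.1139]
tcp_rot: [0.438, 0.555, -0.438, 0.555]
contact_force: [-0.2, 1.5, -0.3]
opening: 0.311
```

```bash
python3 -c "
from h import *
st()"
```

```text
yaw -76.5 open 26.4 F [-0.2  1.5 -0.3] T [ 0.27 -0.06 -0.05] p [ 0.5839 -0.2178  0.1139] q [-0.52  0.29  1.8   0.    1.05  0.82]
```

>>> servo_tool --deltas '[[[0,0,-0.005,0],[0,0,-0.01,0],[0,0,-0.015,0],[0,0,-0.02,0],[0,0,-0.02,0]]]'

```text
time: 40.75
eef_pos: [0.5841, -0.2179, 0.1127]
tcp_rot: [0.438, 0.555, -0.438, 0.555]
contact_force: [-0.1, 1.5, 1.1]
opening: 0.311
```

```bash
python3 -c "
from h import *
st()"
```

```text
yaw -76.5 open 26.5 F [-0.1  1.5  1.1] T [ 0.43 -0.    0.03] p [ 0.5841 -0.2179  0.1127] q [-0.52  0.29  1.8   0.    1.05  0.82]
```

>>> servo_tool --deltas '[[[0,0,-0.005,0],[0,0,-0.01,0],[0,0,-0.015,0],[0,0,-0.015,0],[0,0,-0.015,0]]]'

```text
time: 41.25
eef_pos: [0.5844, -0.2179, 0.1126]
tcp_rot: [0.438, 0.555, -0.438, 0.555]
contact_force: [-1.4, 3.9, 7.6]
opening: 0.313
```

```bash
python3 -c "
from h import *
st()"
```

```text
yaw -76.5 open 26.6 F [-1.4  3.9  7.6] T [ 0.72  0.42 -0.05] p [ 0.5844 -0.2179  0.1126] q [-0.52  0.29  1.8   0.    1.05  0.82]
```

>>> servo_tool --deltas '[[[0,0,0,0],[0,0,0,0],[0,0,0,0],[0,0,0,0],[0,0,0,0]]]' --claw 0.6

```text
time: 41.75
eef_pos: [0.5839, -0.2181, 0.1105]
tcp_rot: [0.438, 0.555, -0.438, 0.555]
contact_force: [-0.7, -0.3, -0.4]
opening: 0.802
```

>>> servo_tool --deltas '[[[-0.005,-0.014,0,0],[-0.005,-0.014,-0.06,0],[-0.005,-0.014,-0.12,0],[-0.005,-0.014,-0.18,0],[-0.005,-0.014,-0.22,0]]]'

```text
time: 42.25
eef_pos: [0.583, -0.2191, 0.0876]
tcp_rot: [0.438, 0.556, -0.438, 0.555]
contact_force: [-0.4, 0.7, -0.1]
opening: 0.799
```

>>> servo_tool --deltas '[[[0,0,0,0],[0,0,0,0],[0,0,0,0],[0,0,0,0],[0,0,0,0]]]' --claw -1 --force 80

```text
time: 42.75
eef_pos: [0.5832, -0.2188, 0.089]
tcp_rot: [0.438, 0.556, -0.438, 0.555]
contact_force: [-1.8, 3.3, 1.2]
opening: 0.494
```

>>> servo_tool --deltas '[[[0,0,0,0],[0,0,0,0],[0,0,0,0],[0,0,0,0],[0,0,0,0]]]'

```text
time: 43.25
eef_pos: [0.5832, -0.2188, 0.0889]
tcp_rot: [0.438, 0.556, -0.438, 0.555]
contact_force: [-3.5, 4.7, 3.1]
opening: 0.493
```

```bash
python3 -c "
from h import *
st()"
```

```text
yaw -76.6 open 41.9 F [-3.5  4.7  3.1] T [ 0.76  0.6  -0.11] p [ 0.5832 -0.2188  0.0889] q [-0.52  0.32  1.81  0.    1.01  0.81]
```

>>> servo_tool --deltas '[[[0,0,0,-0.08],[0,0,0,-0.16],[0,0,0,-0.24],[0,0,0,-0.32],[0,0,0,-0.4]]]'

```text
time: 43.75
eef_pos: [0.5832, -0.2192, 0.0889]
tcp_rot: [-0.588, -0.392, 0.589, -0.391]
contact_force: [-4.3, 2.7, 2.6]
opening: 0.496
```

>>> servo_tool --deltas '[[[0,0,0,-0.06],[0,0,0,-0.12],[0,0,0,-0.18],[0,0,0,-0.24],[0,0,0,-0.3]]]'

```text
time: 44.25
eef_pos: [0.583, -0.2194, 0.0889]
tcp_rot: [-0.663, -0.244, 0.664, -0.244]
contact_force: [-4.4, 2.9, 3.9]
opening: 0.496
```

>>> servo_tool --deltas '[[[0,0,0,-0.06],[0,0,0,-0.12],[0,0,0,-0.18],[0,0,0,-0.23],[0,0,0,-0.27]]]'

```text
time: 44.75
eef_pos: [0.5828, -0.2195, 0.0889]
tcp_rot: [-0.699, -0.099, 0.701, -0.099]
contact_force: [-4.2, 3.3, 3.6]
opening: 0.499
```

```bash
python3 -c "
from h import *
st()"
```

```text
yaw -163.9 open 42.4 F [-4.2  3.3  3.6] T [0.5  0.55 0.29] p [ 0.5828 -0.2195  0.0889] q [-0.52  0.32  1.81 -0.    1.01  2.34]
```

>>> servo_tool --deltas '[[[0,0,0,0],[0,0,0,0],[0,0,0,0],[0,0,0,0],[0,0,0,0]]]' --claw 0.4

```text
time: 45.25
eef_pos: [0.5838, -0.2196, 0.089]
tcp_rot: [0.7, 0.099, -0.7, 0.1]
contact_force: [-0.1, 0.4, -0.5]
opening: 0.697
```

>>> servo_tool --deltas '[[[0,0,0.2,0],[0,0,0.4,0],[0,0,0.6,0],[0,0,0.8,0],[0,0,1.0,0]]]'

```text
time: 45.75
eef_pos: [0.5835, -0.2194, 0.1897]
tcp_rot: [0.7, 0.099, -0.7, 0.1]
contact_force: [0.3, -0.5, -0.1]
opening: 0.698
```

>>> servo_tool --deltas '[[[0,0,0.2,0],[-0.1,-0.2,0.4,0],[-0.3,-0.4,0.5,0],[-0.5,-0.6,0.5,0],[-0.7,-0.8,0.5,0]]]'

```text
time: 46.25
eef_pos: [0.5131, -0.3002, 0.2397]
tcp_rot: [0.7, 0.099, -0.7, 0.1]
contact_force: [0.1, 0.2, 0.6]
opening: 0.7
```

>>> servo_tool --deltas '[[[-0.1,-0.2,0,0],[-0.2,-0.4,0,0],[-0.3,-0.6,0,0],[-0.4,-0.8,0,0],[-0.5,-1,0,0]]]'

```text
time: 46.75
eef_pos: [0.463, -0.4002, 0.2389]
tcp_rot: [0.7, 0.099, -0.7, 0.1]
contact_force: [0.9, -0.3, 0.4]
opening: 0.703
```

```bash
python3 - <<'E'
from nf import *
st();print('n0');one((.5995,-.110));print('n1');one((.583,-.219))
a=cv2.resize(read_camera('scene')[60:360,190:450],(520,600));b=cv2.resize(read_camera('top')[160:320,160:500][:, :],None,fx=1,fy=1)
b=cv2.resize(read_camera('top')[170:270,340:480],(280,200))
c=cv2.resize(read_camera('top')[150:290,170:310],(280,280))
r=np.zeros((600,280,3),np.uint8);r[:200]=b;r[210:490]=c
cv2.imwrite('pics/end.png',np.hstack([a,r]))
E
```

```text
yaw -163.8 open 59.8 F [ 0.9 -0.3  0.4] T [-0.03  0.02 -0.03] p [ 0.463  -0.4002  0.2389] q [-0.88  0.14  1.73 -0.    1.27  1.98]
n0
top [15.028, 0.209, -0.002, 0.0] v mod 0.689
scene [16.787, 0.244, 0.001, 0.002] v mod 0.654
n1
top [22.753, 0.349, -0.001, 0.001] v mod 0.549
scene [16.893, 0.384, 0.002, 0.002] v mod 0.514
```

View pics/end.png

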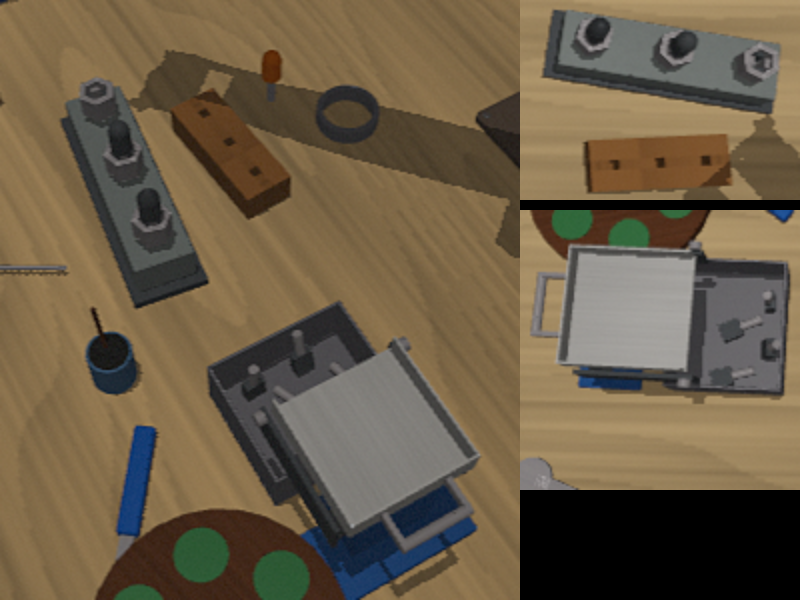

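Both cutters stand in chucks 0 and 1, at left-panel pixels (150,210) and (122,145), and the rack is empty. All four worn cutters are in the bin, the tray is level and nothing else has moved. I'll hand it in.

```bash
python3 -c "
from plant import *
sign_off();print(get_state()['time'])"
```

```text
the job is handed in; nothing more can be done
the job is handed in; nothing more can be done
```

The changeover is done and handed in, at about 47 s of robot time.

- **Worn cutters:** I slid the bin under the pouring edge; before tipping it measured within about 3 mm of its place. I tipped the tray to about 1.25 rad and lowered it back level. The last picture shows all four worn cutters in the bin and the tray empty. The bin was not knocked aside.
- **New cutters:** Only two were there. They stand in chucks 0 and 1, each lowered until the bottom pushed back with 6–8 N. The second caught on the bore edge at first; I shifted it by about 2–3 mm and it went in freely.
- **Nuts:** Vision and the gripper's turn angle put them at about 1.7 rad (chuck 0) and 1.6 rad (chuck 1), both above the 1.4 needed. Vision gives only the angle within a 60° face, so the full value rests on the grip not having slipped; the gripper opening stayed steady through both turns.

**Disagreements:** The turning torque did not clearly rise as the jaws gripped, so it doesn't confirm the grip. On chuck 1, vision read about 0.1 rad less than the gripper angle. The two cameras disagreed by 1–4 mm on where the nuts are.

The orange look-alike and the other things on the bench were left alone.

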